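# Pack the microscope's hold-down clamps and camera rails into the divided tray

## Robot

A 7-joint arm with a two-finger parallel gripper is mounted at the origin on the work surface. World frame = base frame: x ahead of the robot, y to its left, z up, the work surface at z = 0. Lengths are in m, angles in rad, forces in N, time in s.
With the tool pointing down it reaches from about 0.4 to 0.85 m from the base axis. Payload 10.4 kg.
Tool frame: the origin (TCP) lies on the mounting face of the last link; the fingertips stand r.tips_ahead ahead of it and the grasp point (between the pads) lies 164 mm ahead of it (r.tips_ahead is the distance from the TCP to the fingertips, in m); z points along the fingers, y is the line along which they close (so a half turn about z gives the same grasp; the last joint's range is limited). The gripper opens to 87 mm and grips with 3 to 60 N. Pads are 19 mm wide; open, the fingers measure 117 mm over their backs; the gripper's body (75 mm by 190 mm) begins 51 mm behind the grasp point.
Start: joints at [-1.208, 0.332, -0.065, 1.46, 0.022, 1.35, -0.088], TCP at [0.235, 0.579, 0.405] pointing down, gripper open.
Joint ranges: [-2.6, 2.6], [-0.5, 2.12], [-1.47, 1.34], [0.16, 2.42], [-1.27, 4.41], [0.06, 2.06], [-2.6, 2.6]. Speed limits (rad/s): [2.22, 2.22, 2.79, 2.79, 3.14, 3.14, 3.14].

## Interface

Orientations are given as a unit quaternion [x, y, z, w].
In Python, from bench import telemetry, imaging, job, r gives the robot as it stands.
- The arm moves only by the tool move_arm, never from a script. Its argument "steps" is a list of rows, each an object of numbers: "dx", "dy", "dz": the shift along the tool's x, y, z in cm; "spin": the turn about the tool's z in rad. In form: [{"dx": .., "dy": .., "dz": .., "spin": ..}, ...]. A call has 1 to 12 rows; each row shifts and turns the commanded pose from where the row before left it, along the tool's axes as they then stand; what a row does not reach is not made up. A row lasts 1/10 s, in which the tool goes at most 50 mm and 8.59 degrees, less where a joint would pass 70% of its speed; a pose out of reach is approached as far as the arm can. A call with a gripper value outside its range is refused whole. "claw" is the finger opening in cm, from 0 to 8.7, set as the call begins (left out, the last holds). The fingers move at their own pace and stop on an object; "squeeze" is the grip in N (left out, the last holds). Time passes only in rows, so rows that do not move let the fingers close. It gives the time, the measured TCP pose, the force, the opening and the grip force at its end, in the units of the state.
- telemetry.read_state(): the state, without advancing time (a new reading comes with each control period).
- imaging.camera(name): name is "side" or "top"; returns a dict with "img" (480x640x3 uint8, red, green, blue), "camera_matrix" (3x3 intrinsics, pixels), "D" ([k1, k2, p1, p2, k3] as OpenCV has them; the pictures are not rectified), "R" (3x3) and "t" (3): a world point X has camera coordinates R X + t. Camera axes: x right, y down, z forward; pixel columns grow to the right and rows downward; lengths in m; the calibration is good to about 2 mm. A picture is of the moment at which its call begins. There is no depth.
- job.close_job(): hands the job in; it is judged then, once.
The state is a dict: "time": time; "joint_positions": joint angles; "joint_vel": joint speeds; "joint_torque": joint torques, N m; "ee_pos": TCP position; "eef_rot": TCP orientation; "ft_force": force on the tool from outside, world axes, zero at the start; "torque": the same for the moment, N m; "width": finger opening in m; "grip_force": force on a finger pad.
Only numpy, scipy, OpenCV 4.12 (cv2) and the standard library are available. Lean on these libraries where they do the work, as an engineer would, in place of code of your own. Each camera call takes 0.05 s, during which the arm holds its last target. There are 200 camera calls.

## Task

Put the microscope's mounting kit away in the grey tray: slide the white divider so that one bay is just long enough for the two long rails and the other for the L-shaped clamps, then lay both rails flat on the floor of the long bay. Pile all the clamps in the other bay as one level stack, heels up, each turned end for end from the one below so that its plate lies flat beside the lower heel and the pile stays balanced. Leave the timer, the slide box and the oil bottle where they are.

Things in the scene. Friction and masses are not known exactly. Their poses are not given: they have to be found in the camera images.
- tray_in (a point): Blue-grey plastic instrument tray, fixed to the bench, outside 134 (x) x 352 (y) x 32 mm high, walls 6 mm, inside 122 x 340 mm, open at the top. This point is the centre of its inner floor, 4 mm above the bench; x across the tray, y along it, z up. A white divider across the tray parts it into two bays.
- divider (a joint): Where the divider stands along the tray, in m along the tray's y from its middle (stops at -0.14 and +0.14). It slides with about 3 N of friction and stays where it is left. It is 8 mm thick, so the bays on its two sides measure 166 mm minus and plus this value: +y bay = 0.166 - value, -y bay = 0.166 + value.
- divider_tab (a point): Grip tab on top of the white divider, at the middle of the tray's width: 50 mm along the tray's x, 10 mm thick along y, from 30 to 46 mm above the bench; this point is on it, 39 mm above the bench. The divider itself reaches up to 32 mm, as high as the tray's walls. Axes as the tray's.
- clamp1_mid (a point): Aluminium hold-down clamp, L-shaped in side view, 0.14 kg (4 to 6 are there, all alike; absent ones give None): flat slotted plate 110 (x) x 44 (y) x 10 mm thick; at its -x end a heel, 12 mm long and as wide as the plate, stands 8 mm above the plate's top. Lies heel up. This point: middle of the plate, 5 mm above its underside; x points away from the heel, z up.
- clamp1_heel (a point): Middle of that clamp's heel, 49 mm from the plate's middle. A clamp set on it end for end lies level if its nose clears this heel: its middle then stands 12 mm or more (18 mm leaves 6 mm of play) beyond the lower one's middle, away from this heel.
- clamp2_mid (a point): Aluminium hold-down clamp, L-shaped in side view, 0.14 kg (4 to 6 are there, all alike; absent ones give None): flat slotted plate 110 (x) x 44 (y) x 10 mm thick; at its -x end a heel, 12 mm long and as wide as the plate, stands 8 mm above the plate's top. Lies heel up. This point: middle of the plate, 5 mm above its underside; x points away from the heel, z up.
- clamp2_heel (a point): Middle of that clamp's heel, 49 mm from the plate's middle. A clamp set on it end for end lies level if its nose clears this heel: its middle then stands 12 mm or more (18 mm leaves 6 mm of play) beyond the lower one's middle, away from this heel.
- clamp3_mid (a point): Aluminium hold-down clamp, L-shaped in side view, 0.14 kg (4 to 6 are there, all alike; absent ones give None): flat slotted plate 110 (x) x 44 (y) x 10 mm thick; at its -x end a heel, 12 mm long and as wide as the plate, stands 8 mm above the plate's top. Lies heel up. This point: middle of the plate, 5 mm above its underside; x points away from the heel, z up.
- clamp3_heel (a point): Middle of that clamp's heel, 49 mm from the plate's middle. A clamp set on it end for end lies level if its nose clears this heel: its middle then stands 12 mm or more (18 mm leaves 6 mm of play) beyond the lower one's middle, away from this heel.
- clamp4_mid (a point): Aluminium hold-down clamp, L-shaped in side view, 0.14 kg (4 to 6 are there, all alike; absent ones give None): flat slotted plate 110 (x) x 44 (y) x 10 mm thick; at its -x end a heel, 12 mm long and as wide as the plate, stands 8 mm above the plate's top. Lies heel up. This point: middle of the plate, 5 mm above its underside; x points away from the heel, z up.
- clamp4_heel (a point): Middle of that clamp's heel, 49 mm from the plate's middle. A clamp set on it end for end lies level if its nose clears this heel: its middle then stands 12 mm or more (18 mm leaves 6 mm of play) beyond the lower one's middle, away from this heel.
- clamp5_mid (a point): Aluminium hold-down clamp, L-shaped in side view, 0.14 kg (4 to 6 are there, all alike; absent ones give None): flat slotted plate 110 (x) x 44 (y) x 10 mm thick; at its -x end a heel, 12 mm long and as wide as the plate, stands 8 mm above the plate's top. Lies heel up. This point: middle of the plate, 5 mm above its underside; x points away from the heel, z up.
- clamp5_heel (a point): Middle of that clamp's heel, 49 mm from the plate's middle. A clamp set on it end for end lies level if its nose clears this heel: its middle then stands 12 mm or more (18 mm leaves 6 mm of play) beyond the lower one's middle, away from this heel.
- clamp6_mid (a point): Aluminium hold-down clamp, L-shaped in side view, 0.14 kg (4 to 6 are there, all alike; absent ones give None): flat slotted plate 110 (x) x 44 (y) x 10 mm thick; at its -x end a heel, 12 mm long and as wide as the plate, stands 8 mm above the plate's top. Lies heel up. This point: middle of the plate, 5 mm above its underside; x points away from the heel, z up.
- clamp6_heel (a point): Middle of that clamp's heel, 49 mm from the plate's middle. A clamp set on it end for end lies level if its nose clears this heel: its middle then stands 12 mm or more (18 mm leaves 6 mm of play) beyond the lower one's middle, away from this heel.
- rail1_mid (a point): Long aluminium camera rail, 175 (x) x 22 (y) x 14 mm high, a straight bar with a groove along its top, about 0.13 kg. This point is its centre; x along its length.
- rail2_mid (a point): Long aluminium camera rail, 175 (x) x 22 (y) x 14 mm high, a straight bar with a groove along its top, about 0.13 kg. This point is its centre; x along its length.
- timer_mid (a point): Bystander: white digital timer standing on the bench, 30 x 64 x 70 mm high; its centre.
- slidebox_mid (a point): Bystander: white and green box of microscope slides, 55 x 82 x 30 mm; its centre.
- oil_mid (a point): Bystander: small amber bottle of immersion oil, 38 mm across, 75 mm tall; its centre.
Mind the look-alikes: they are no part of the job. What is shaped like the part that bears rail1_mid but yellow is not meant.

How it is judged:
On the way:
1. the divider has been slid to where rails fit lengthwise on one side of it and the clamp pile on the other (11 to 38 mm from the tray's middle, either way) ((value of joint divider between 0.011 and 0.038 m or value of joint divider between -0.038 and -0.011 m)), for 0.2 s.
At the end, for the whole second after the job is handed in: Divider 11 to 38 mm off the tray's middle; both rails flat on the floor of the longer bay, side by side; all clamps in the other bay in one pile (middles within 35 mm horizontally), heels up, level within 3 degrees, each pointing opposite to the one below ((value of joint divider between 0.011 and 0.038 m or value of joint divider between -0.038 and -0.011 m) and ((y of each of clamp1_mid, clamp2_mid, clamp3_mid, clamp4_mid, clamp5_mid, clamp6_mid in the frame of divider_tab above 0.04 m and y of each of rail1_mid, rail2_mid in the frame of divider_tab below -0.06 m) or (y of each of clamp1_mid, clamp2_mid, clamp3_mid, clamp4_mid, clamp5_mid, clamp6_mid in the frame of divider_tab below -0.04 m and y of each of rail1_mid, rail2_mid in the frame of divider_tab above 0.06 m)) and x of clamp1_mid in the frame of tray_in between -0.06 and 0.06 m and y of clamp1_mid in the frame of tray_in between -0.15 and 0.15 m and x of clamp2_mid in the frame of tray_in between -0.06 and 0.06 m and y of clamp2_mid in the frame of tray_in between -0.15 and 0.15 m and x of clamp3_mid in the frame of tray_in between -0.06 and 0.06 m and y of clamp3_mid in the frame of tray_in between -0.15 and 0.15 m and x of clamp4_mid in the frame of tray_in between -0.06 and 0.06 m and y of clamp4_mid in the frame of tray_in between -0.15 and 0.15 m and x of clamp5_mid in the frame of tray_in between -0.06 and 0.06 m and y of clamp5_mid in the frame of tray_in between -0.15 and 0.15 m and x of clamp6_mid in the frame of tray_in between -0.06 and 0.06 m and y of clamp6_mid in the frame of tray_in between -0.15 and 0.15 m and x of rail1_mid in the frame of tray_in between -0.06 and 0.06 m and y of rail1_mid in the frame of tray_in between -0.15 and 0.15 m and x of rail2_mid in the frame of tray_in between -0.06 and 0.06 m and y of rail2_mid in the frame of tray_in between -0.15 and 0.15 m and angle between each of clamp1_mid, clamp2_mid, clamp3_mid, clamp4_mid, clamp5_mid, clamp6_mid's own z axis and vertical below 0.05 rad and z of each of clamp1_mid, clamp2_mid, clamp3_mid, clamp4_mid, clamp5_mid, clamp6_mid in the frame of tray_in below 0.07 m and angle between rail1_mid's own x axis and vertical between 1.52 and 1.62 rad and z of each of rail1_mid, rail2_mid in the frame of tray_in below 0.015 m and angle between rail2_mid's own x axis and vertical between 1.52 and 1.62 rad and horizontal distance between clamp1_mid and clamp2_mid below 0.035 m and (z of clamp1_mid in the frame of clamp2_mid above 0.015 m or z of clamp1_mid in the frame of clamp2_mid below -0.015 m or x of clamp1_heel in the frame of clamp2_mid above 0.03 m) and horizontal distance between each of clamp1_mid, clamp2_mid and clamp3_mid below 0.035 m and (z of clamp1_mid in the frame of clamp3_mid above 0.015 m or z of clamp1_mid in the frame of clamp3_mid below -0.015 m or x of clamp1_heel in the frame of clamp3_mid above 0.03 m) and horizontal distance between each of clamp1_mid, clamp2_mid, clamp3_mid and clamp4_mid below 0.035 m and (z of clamp1_mid in the frame of clamp4_mid above 0.015 m or z of clamp1_mid in the frame of clamp4_mid below -0.015 m or x of clamp1_heel in the frame of clamp4_mid above 0.03 m) and horizontal distance between each of clamp1_mid, clamp2_mid, clamp3_mid, clamp4_mid and clamp5_mid below 0.035 m and (z of clamp1_mid in the frame of clamp5_mid above 0.015 m or z of clamp1_mid in the frame of clamp5_mid below -0.015 m or x of clamp1_heel in the frame of clamp5_mid above 0.03 m) and horizontal distance between each of clamp1_mid, clamp2_mid, clamp3_mid, clamp4_mid, clamp5_mid and clamp6_mid below 0.035 m and (z of clamp1_mid in the frame of clamp6_mid above 0.015 m or z of clamp1_mid in the frame of clamp6_mid below -0.015 m or x of clamp1_heel in the frame of clamp6_mid above 0.03 m) and (z of clamp2_mid in the frame of clamp3_mid above 0.015 m or z of clamp2_mid in the frame of clamp3_mid below -0.015 m or x of clamp2_heel in the frame of clamp3_mid above 0.03 m) and (z of clamp2_mid in the frame of clamp4_mid above 0.015 m or z of clamp2_mid in the frame of clamp4_mid below -0.015 m or x of clamp2_heel in the frame of clamp4_mid above 0.03 m) and (z of clamp2_mid in the frame of clamp5_mid above 0.015 m or z of clamp2_mid in the frame of clamp5_mid below -0.015 m or x of clamp2_heel in the frame of clamp5_mid above 0.03 m) and (z of clamp2_mid in the frame of clamp6_mid above 0.015 m or z of clamp2_mid in the frame of clamp6_mid below -0.015 m or x of clamp2_heel in the frame of clamp6_mid above 0.03 m) and (z of clamp3_mid in the frame of clamp4_mid above 0.015 m or z of clamp3_mid in the frame of clamp4_mid below -0.015 m or x of clamp3_heel in the frame of clamp4_mid above 0.03 m) and (z of clamp3_mid in the frame of clamp5_mid above 0.015 m or z of clamp3_mid in the frame of clamp5_mid below -0.015 m or x of clamp3_heel in the frame of clamp5_mid above 0.03 m) and (z of clamp3_mid in the frame of clamp6_mid above 0.015 m or z of clamp3_mid in the frame of clamp6_mid below -0.015 m or x of clamp3_heel in the frame of clamp6_mid above 0.03 m) and (z of clamp4_mid in the frame of clamp5_mid above 0.015 m or z of clamp4_mid in the frame of clamp5_mid below -0.015 m or x of clamp4_heel in the frame of clamp5_mid above 0.03 m) and (z of clamp4_mid in the frame of clamp6_mid above 0.015 m or z of clamp4_mid in the frame of clamp6_mid below -0.015 m or x of clamp4_heel in the frame of clamp6_mid above 0.03 m) and (z of clamp5_mid in the frame of clamp6_mid above 0.015 m or z of clamp5_mid in the frame of clamp6_mid below -0.015 m or x of clamp5_heel in the frame of clamp6_mid above 0.03 m)); the robot touches nothing.
It fails at once if the timer is shifted by more than 30 mm or tipped (distance of timer_mid from where it was at the start of the episode above 0.03 m or angle between timer_mid's own z axis and vertical above 0.5 rad).
It fails at once if the slide box is shifted by more than 30 mm or tipped (distance of slidebox_mid from where it was at the start of the episode above 0.03 m or angle between slidebox_mid's own z axis and vertical above 0.5 rad).
It fails at once if the oil bottle is shifted by more than 30 mm or tipped (distance of oil_mid from where it was at the start of the episode above 0.03 m or angle between oil_mid's own z axis and vertical above 0.5 rad).
Of clamp1, clamp2, clamp3, clamp4, clamp5, clamp6 only 4 to 6 are there at a start; the rules pass over those that are not, and their reading is None.
At some moment in a run one of rail1, rail2 may be knocked a few centimetres aside while the robot is not near it.
Once in a run the grip may slacken for a moment while it holds something.
It also fails if it takes over 210 s, if anything falls off the work surface, if the arm or the gripper's body presses on something with over 40 N, if the wrist force passes 120 N, or if a joint passes its speed limit or range.

## Working session

There is one attempt and no reset: what is moved stays moved. The work goes in short steps, Python scripts to look and compute and a tool call to move; the robot and the scene stay as the last step left them, time stands still between calls to the robot, and variables do not carry over. Pictures are saved under pics/ and viewed, at most 14 in all, crops included, and the job is handed in when it is done.

Besides the shell and the picture viewer there is one more tool, called as name(argument=value, ...), one argument or row to a line, values as JSON. move_arm: Moves the arm, as the interface text tells. Its arguments: {"type":"object","properties":{"steps":{"type":"array","items":{"type":"object","properties":{"dx":{"type":"number"},"dy":{"type":"number"},"dz":{"type":"number"},"spin":{"type":"number"}}}},"claw":{"type":"number"},"squeeze":{"type":"number"}},"required":["steps"]}

```bash
ls; mkdir -p pics
python3 - <<'E'
from bench import telemetry, imaging, job, r
import cv2
s=telemetry.read_state(); print({k:s[k] for k in("time","ee_pos","eef_rot","width")}, r.tips_ahead)
for n in("top","side"):
    c=imaging.camera(n); cv2.imwrite(f"pics/{n}0.png",c["img"][:,:,::-1]); print(n,c["camera_matrix"],c["D"],c["R"],c["t"])
E
```

```text
pics
{'time': 0.0, 'ee_pos': array([0.23512973, 0.57896576, 0.40395313]), 'eef_rot': array([ 1.91711986e-01,  9.81450980e-01, -6.87731090e-04, -1.25301577e-04]), 'width': 0.08671682626186206} 0.1822
top [[588.31315534   0.         324.60259633]
 [  0.         588.31315534 237.55409964]
 [  0.           0.           1.        ]] [-0.03177305  0.          0.          0.          0.        ] [[-0.011708   -0.99992285  0.00414999]
 [-0.99651764  0.01132528 -0.08260957]
 [ 0.08255619 -0.00510273 -0.99657335]] [0.09428222 0.53088093 1.63448959]
side [[446.60445204   0.         312.30894049]
 [  0.         446.60445204 234.9649006 ]
 [  0.           0.           1.        ]] [-0.06932265  0.          0.          0.          0.        ] [[-0.99959775 -0.02791153 -0.00502882]
 [-0.01705812  0.73335348 -0.6796335 ]
 [ 0.02265751 -0.67927434 -0.7335346 ]] [ 0.5087252  -0.0101539   1.48808148]
```

View pics/top0.png

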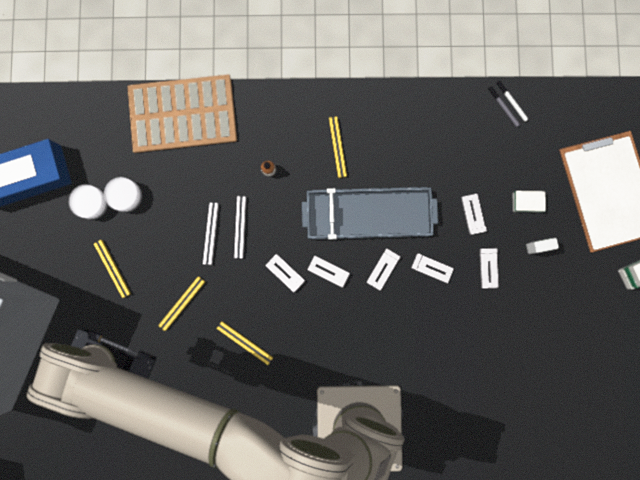

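View pics/side0.png

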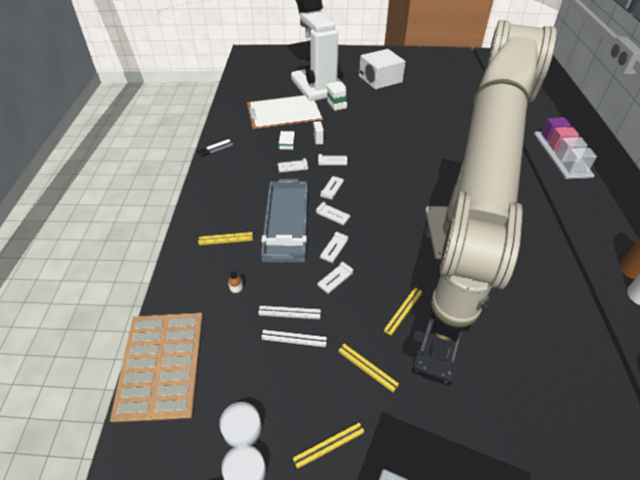

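Top view: tray centre near (370,213), with the divider at (332,213). The six clamps lie at (285,273), (329,271), (383,269), (433,267), (489,268) and (473,214). The white rails are at (210,233) and (239,227).

```bash
cat > h.py <<'E'
import numpy as np, cv2
from bench import telemetry, imaging
def back(c,px,z):
    px=np.asarray(px,float).reshape(-1,1,2)
    u=cv2.undistortPoints(px,c["camera_matrix"],np.array(c["D"])).reshape(-1,2)
    d=np.c_[u,np.ones(len(u))]@c["R"]; o=-c["R"].T@c["t"]
    return o+d*((z-o[2])/d[:,2])[:,None]
def proj(c,X):
    return cv2.projectPoints(np.asarray(X,float).reshape(-1,3),cv2.Rodrigues(c["R"])[0],c["t"],c["camera_matrix"],np.array(c["D"]))[0].reshape(-1,2)
def blobs(c,roi,z,amin=100,thr=150):
    """white blobs in roi (x0,y0,x1,y1): world centre, long-axis angle, sizes"""
    hsv=cv2.cvtColor(c["img"],cv2.COLOR_RGB2HSV)
    m=((hsv[...,2]>thr)&(hsv[...,1]<60)).astype(np.uint8)
    k=np.zeros_like(m); x0,y0,x1,y1=roi; k[y0:y1,x0:x1]=1
    m=cv2.morphologyEx(m*k,cv2.MORPH_CLOSE,np.ones((5,5),np.uint8))
    out=[]
    for q in cv2.findContours(m,cv2.RETR_EXTERNAL,cv2.CHAIN_APPROX_NONE)[0]:
        if cv2.contourArea(q)<amin: continue
        w=back(c,q.reshape(-1,2),z)[:,:2]
        (cx,cy),(a,b),_=r=cv2.minAreaRect((w*1000).astype(np.float32))
        p=cv2.boxPoints(r); e=max((p[1]-p[0],p[2]-p[1]),key=np.linalg.norm)
        out.append((q.reshape(-1,2).mean(0).round(),round(cx,1),round(cy,1),round(np.degrees(np.arctan2(e[1],e[0]))%180,1),round(max(a,b)),round(min(a,b))))
    return out
def tilt(): 
    pass
E
python3 - <<'E'
from h import *
c=imaging.camera("top")
for b in blobs(c,(190,185,510,300),.01): print(*b)
cs=imaging.camera("side")
print("side")
for b in blobs(cs,(240,140,365,355),.01,60): print(*b)
for n,p in {"tray rim corners":[(307,189),(434,188),(436,237),(307,240)]}.items(): print(n,back(c,p,.032).round(3))
i=c["img"][:,:,::-1]
a=cv2.resize(i[185:300,190:350],None,fx=5,fy=5,interpolation=cv2.INTER_CUBIC);b=cv2.resize(i[185:300,350:510],None,fx=5,fy=5,interpolation=cv2.INTER_CUBIC)
cv2.imwrite("pics/a.png",a);cv2.imwrite("pics/b.png",b)
E
```

```text
[328. 271.] 438.1 79.6 62.8 111 45
[432. 268.] 443.7 -214.9 66.6 111 46
[285. 273.] 435.0 202.3 46.1 112 46
[383. 269.] 441.9 -75.7 148.5 113 47
[489. 268.] 442.0 -376.2 1.0 110 47
[210. 233.] 549.3 413.1 174.0 178 25
[239. 227.] 566.4 329.5 177.2 177 25
[473. 214.] 596.5 -337.4 11.2 111 48
[334. 216.] 603.3 45.0 0.6 144 74
side
[294. 338.] 548.2 417.4 174.0 175 30
[289. 312.] 565.8 333.9 177.2 175 31
[335. 277.] 432.6 205.7 48.5 121 51
[284. 240.] 601.9 57.0 1.4 142 48
[334. 247.] 436.3 83.0 63.3 125 47
[332. 213.] 442.5 -70.3 145.7 120 58
[331. 188.] 446.0 -204.3 65.9 125 49
[293. 165.] 595.4 -333.0 10.2 111 69
[332. 160.] 441.8 -372.1 1.1 110 64
[286. 144.] 631.4 -467.5 93.4 57 54
tray rim corners [[ 0.669  0.136  0.032]
 [ 0.668 -0.222  0.032]
 [ 0.529 -0.224  0.032]
 [ 0.525  0.138  0.032]]
```

View pics/a.png

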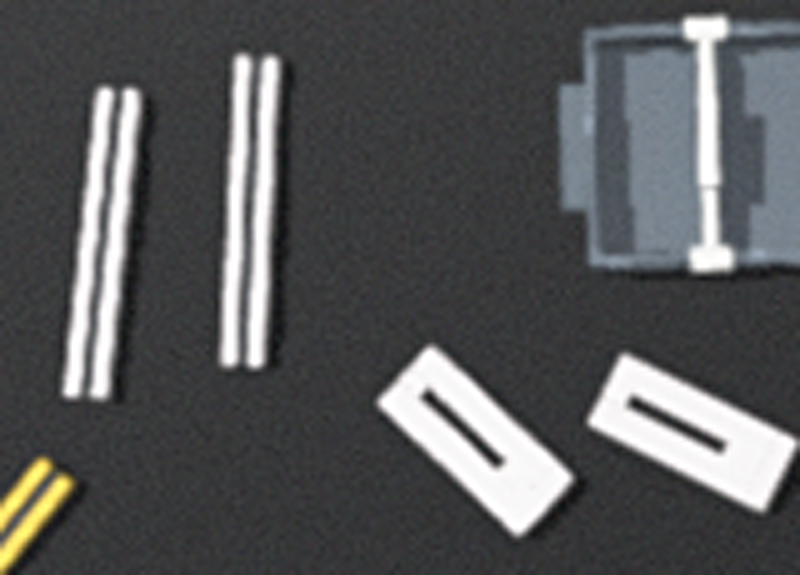

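View pics/b.png

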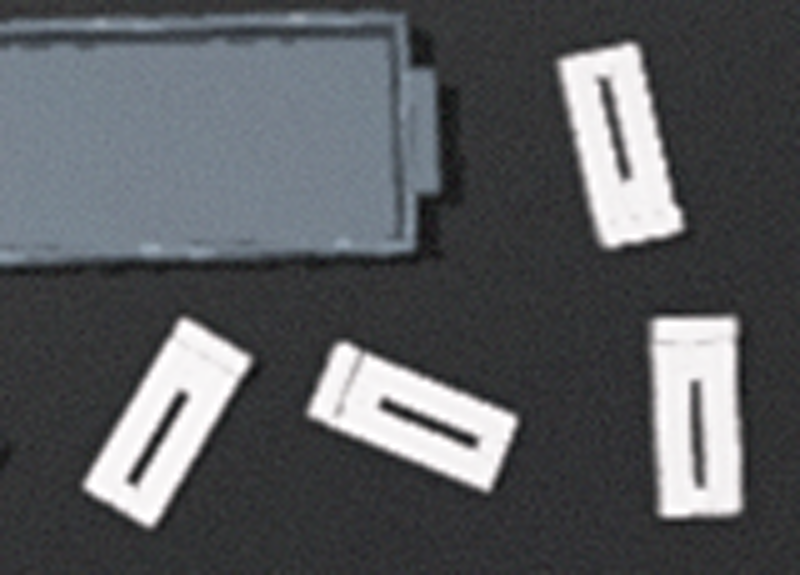

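The crops show the heels: A (285,273), B (329,271) and F (473,214) have theirs at the lower end. C (383,269) and E (489,268) have theirs at the upper end, and D (433,267) at the left end. Next I measure the tray and divider precisely, and locate the bystanders.

Run:
```python
from h import *
c=imaging.camera("top")
hsv=cv2.cvtColor(c["img"],cv2.COLOR_RGB2HSV).astype(int); V=hsv[...,2]
top,bot,cols=[],[],[]
for x in list(range(345,426,4)):
    col=V[175:252,x]; idx=np.where(col>75)[0]; top.append((x,175+idx[0]-.5)); bot.append((x,175+idx[-1]+.5))
t=back(c,top,.032);b=back(c,bot,.032)
for n,e in(("far",t),("near",b)):
    p=np.polyfit(e[:,1],e[:,0],1); print(n,p, "x at y=-.043",np.polyval(p,-.043), np.std(e[:,0]-np.polyval(p,e[:,1])))
for y in (195,232):
    row=V[y,295:450]; idx=np.where(row>75)[0]; print("ends",back(c,[(295+idx[0]-.5,y),(295+idx[-1]+.5,y)],.032).round(4))
for y in range(194,236,4):
    row=V[y,320:345]; idx=np.where(row>190)[0]; print(y,back(c,[(320+idx[0]-.5,y),(320+idx[-1]+.5,y)],.046 if 203<y<222 else .032)[:,:2].round(4).tolist())
print("timer/slidebox/oil",back(c,[(543,246),(529,201),(268,169)],.05).round(3))
```

```text
far [0.03093498 0.675988  ] x at y=-.043 0.674657798505662 0.007805386745167441
near [-0.0121667  0.5272695] x at y=-.043 0.5277926720060452 0.012456796039029563
ends [[ 0.6519  0.1406  0.032 ]
 [ 0.6481 -0.2147  0.032 ]]
ends [[ 0.5473  0.1387  0.032 ]
 [ 0.5433 -0.2146  0.032 ]]
194 [[0.654, 0.073], [0.6539, 0.0673]]
198 [[0.6426, 0.0731], [0.6425, 0.0647]]
202 [[0.6313, 0.0733], [0.6312, 0.0648]]
206 [[0.618, 0.0736], [0.6179, 0.0652]]
210 [[0.6068, 0.0737], [0.6067, 0.0654]]
214 [[0.5956, 0.0739], [0.5955, 0.0655]]
218 [[0.5843, 0.074], [0.5842, 0.0629]]
222 [[0.5747, 0.074], [0.5746, 0.0655]]
226 [[0.5634, 0.0713], [0.5633, 0.0657]]
230 [[0.5521, 0.0714], [0.552, 0.063]]
234 [[0.541, 0.08], [0.5408, 0.0604]]
timer/slidebox/oil [[ 0.499 -0.519  0.05 ]
 [ 0.626 -0.485  0.05 ]
 [ 0.724  0.244  0.05 ]]
```

move_arm(
  steps=[
    {"spin":-0.129},
    {"spin":-0.129},
    {"spin":-0.129},
    {"dx":-2.6,"dy":-3.64},
    {"dx":-2.6,"dy":-3.64},
    {"dx":-2.6,"dy":-3.64},
    {"dx":-2.6,"dy":-3.64},
    {"dx":-2.6,"dy":-3.64},
    {"dx":-2.6,"dy":-3.64},
    {"dx":-2.6,"dy":-3.64},
    {"dx":-2.6,"dy":-3.64},
    {"dx":-2.6,"dy":-3.64},
  ],
  claw=5,
)

```text
$.steps[0]: bad value
```

move_arm(
  steps=[
    {"dx":-2.6,"dy":-3.64},
    {"dx":-2.6,"dy":-3.64},
    {"dx":-2.6,"dy":-3.64},
    {"dx":-2.6,"dy":-3.64},
    {"dx":-2.5,"dy":-3.64},
    {"dz":4},
    {"dz":4},
    {},
  ],
)

```text
$.steps[0]: bad value
```

move_arm(
  steps=[
    {"dx":0,"dy":0,"dz":0,"spin":-0.129},
    {"dx":0,"dy":0,"dz":0,"spin":-0.129},
    {"dx":0,"dy":0,"dz":0,"spin":-0.129},
    {"dx":-2.6,"dy":-3.64,"dz":0,"spin":0},
    {"dx":-2.6,"dy":-3.64,"dz":0,"spin":0},
    {"dx":-2.6,"dy":-3.64,"dz":0,"spin":0},
    {"dx":-2.6,"dy":-3.64,"dz":0,"spin":0},
    {"dx":-2.6,"dy":-3.64,"dz":0,"spin":0},
    {"dx":-2.6,"dy":-3.64,"dz":0,"spin":0},
    {"dx":-2.6,"dy":-3.64,"dz":0,"spin":0},
    {"dx":-2.6,"dy":-3.64,"dz":0,"spin":0},
    {"dx":-2.6,"dy":-3.64,"dz":0,"spin":0},
  ],
  claw=5,
)

```text
time: 1.45
ee_pos: [0.4703, 0.2501, 0.4049]
eef_rot: [-0.001, 1.0, 0.0, 0.0]
ft_force: [0.0, 0.2, -0.1]
width: 0.05
grip_force: 0.0
```

move_arm(
  steps=[
    {"dx":-2.6,"dy":-3.64,"dz":0,"spin":0},
    {"dx":-2.6,"dy":-3.64,"dz":0,"spin":0},
    {"dx":-2.6,"dy":-3.64,"dz":0,"spin":0},
    {"dx":-2.6,"dy":-3.64,"dz":0,"spin":0},
    {"dx":-2.5,"dy":-3.64,"dz":0,"spin":0},
    {"dx":0,"dy":0,"dz":4,"spin":0},
    {"dx":0,"dy":0,"dz":4,"spin":0},
    {"dx":0,"dy":0,"dz":0,"spin":0},
  ],
)

```text
time: 2.25
ee_pos: [0.5971, 0.0697, 0.3195]
eef_rot: [-0.0, 1.0, -0.001, -0.004]
ft_force: [0.1, 0.1, 0.3]
width: 0.0501
grip_force: 0.0
```

move_arm(
  steps=[
    {"dx":0,"dy":0,"dz":3.5,"spin":0},
    {"dx":0,"dy":0,"dz":3.5,"spin":0},
    {"dx":0,"dy":0,"dz":3.5,"spin":0},
    {"dx":0,"dy":0,"dz":0,"spin":0},
    {"dx":0,"dy":0,"dz":0,"spin":0},
  ],
)

```text
time: 2.75
ee_pos: [0.5995, 0.0702, 0.2217]
eef_rot: [-0.001, 1.0, 0.0, 0.001]
ft_force: [-0.1, -0.1, 0.2]
width: 0.05
grip_force: 0.0
```

move_arm(
  steps=[
    {"dx":0,"dy":0,"dz":0,"spin":0},
    {"dx":0,"dy":0,"dz":0,"spin":0},
    {"dx":0,"dy":0,"dz":0,"spin":0},
    {"dx":0,"dy":0,"dz":0,"spin":0},
    {"dx":0,"dy":0,"dz":0,"spin":0},
    {"dx":0,"dy":0,"dz":0,"spin":0},
  ],
  claw=0,
  squeeze=25,
)

```text
time: 3.35
ee_pos: [0.5988, 0.0699, 0.2198]
eef_rot: [-0.001, 1.0, 0.0, 0.0]
ft_force: [1.2, 0.2, 1.1]
width: 0.0102
grip_force: 4.3
```

move_arm(
  steps=[
    {"dx":0,"dy":-1.0,"dz":0,"spin":0},
    {"dx":0,"dy":-1.5,"dz":0,"spin":0},
    {"dx":0,"dy":-1.5,"dz":0,"spin":0},
    {"dx":0,"dy":-1.5,"dz":0,"spin":0},
    {"dx":0,"dy":-1.5,"dz":0,"spin":0},
    {"dx":0,"dy":-1.5,"dz":0,"spin":0},
    {"dx":0,"dy":-1.5,"dz":0,"spin":0},
    {"dx":0,"dy":-1.5,"dz":0,"spin":0},
    {"dx":0,"dy":-1.5,"dz":0,"spin":0},
    {"dx":0,"dy":0,"dz":0,"spin":0},
    {"dx":0,"dy":0,"dz":0,"spin":0},
    {"dx":0,"dy":0,"dz":0,"spin":0},
  ],
)

```text
time: 4.55
ee_pos: [0.5998, -0.0628, 0.2199]
eef_rot: [0.0, 1.0, -0.001, 0.002]
ft_force: [10.8, -3.0, -8.5]
width: 0.0099
grip_force: 25.0
```

move_arm(
  steps=[
    {"dx":0,"dy":0.2,"dz":0,"spin":0},
    {"dx":0,"dy":0,"dz":0,"spin":0},
    {"dx":0,"dy":0,"dz":0,"spin":0},
    {"dx":0,"dy":0,"dz":0,"spin":0},
  ],
)

```text
time: 4.95
ee_pos: [0.5998, -0.0605, 0.2199]
eef_rot: [0.0, 1.0, -0.001, 0.002]
ft_force: [11.5, -2.9, -9.2]
width: 0.0093
grip_force: 25.0
```

move_arm(
  steps=[
    {"dx":0,"dy":0,"dz":0,"spin":0},
    {"dx":0,"dy":0,"dz":0,"spin":0},
    {"dx":0,"dy":0,"dz":0,"spin":0},
    {"dx":0,"dy":0,"dz":0,"spin":0},
    {"dx":0,"dy":0,"dz":-4,"spin":0},
    {"dx":0,"dy":0,"dz":-4,"spin":0},
    {"dx":0,"dy":0,"dz":-4,"spin":0},
    {"dx":0,"dy":0,"dz":0,"spin":0},
  ],
  claw=5,
)

```text
time: 5.75
ee_pos: [0.6001, -0.0587, 0.3457]
eef_rot: [-0.0, 1.0, 0.0, 0.004]
ft_force: [-0.6, -1.0, -0.2]
width: 0.0495
grip_force: 0.0
```

move_arm(
  steps=[
    {"dx":3.12,"dy":-3.1,"dz":0,"spin":0},
    {"dx":3.12,"dy":-3.1,"dz":0,"spin":0},
    {"dx":3.12,"dy":-3.1,"dz":0,"spin":0},
    {"dx":3.12,"dy":-3.1,"dz":0,"spin":0},
    {"dx":3.12,"dy":-3.1,"dz":0,"spin":0},
    {"dx":0,"dy":0,"dz":0,"spin":0.1414},
    {"dx":0,"dy":0,"dz":0,"spin":0.1414},
    {"dx":0,"dy":0,"dz":0,"spin":0.1414},
    {"dx":0,"dy":0,"dz":0,"spin":0.1414},
    {"dx":0,"dy":0,"dz":0,"spin":0.1414},
    {"dx":0,"dy":0,"dz":0,"spin":0.1414},
    {"dx":0,"dy":0,"dz":0,"spin":0.1414},
  ],
  claw=7,
)

```text
time: 6.95
ee_pos: [0.4429, -0.2133, 0.3394]
eef_rot: [0.477, 0.879, 0.0, -0.0]
ft_force: [0.2, 0.0, -1.3]
width: 0.0702
grip_force: 0.0
```

move_arm(
  steps=[
    {"dx":0,"dy":0,"dz":1,"spin":0.1414},
    {"dx":0,"dy":0,"dz":1,"spin":0.1414},
    {"dx":0,"dy":0,"dz":1,"spin":0.1414},
    {"dx":0,"dy":0,"dz":1,"spin":0.1414},
    {"dx":0,"dy":0,"dz":1,"spin":0.1414},
    {"dx":0,"dy":0,"dz":1,"spin":0.1414},
    {"dx":0,"dy":0,"dz":1,"spin":0.1414},
    {"dx":0,"dy":0,"dz":0,"spin":0},
    {"dx":0,"dy":0,"dz":0,"spin":0},
  ],
)

```text
time: 7.85
ee_pos: [0.443, -0.2133, 0.2697]
eef_rot: [0.834, 0.551, -0.0, -0.0]
ft_force: [0.1, -0.1, 0.8]
width: 0.0699
grip_force: 0.0
```

```bash
cat >> h.py <<'E'
def where():
    s=telemetry.read_state(); x,y,z,w=s["eef_rot"]; R=cv2.Rodrigues(2*np.arctan2(np.linalg.norm([x,y,z]),w)*np.array([x,y,z])/np.linalg.norm([x,y,z]))[0]
    psi=np.arctan2(R[1,1],R[0,1]); return s,psi,R
def to(x,y,z=None,deg=None):
    """print shift (cm, tool axes now) to world xy / tip height z (m), spin to psi=deg"""
    s,psi,R=where(); p=s["ee_pos"]; d=np.array([x-p[0],y-p[1],0]); t=R.T@d*100
    print("psi %.1f q7 %.2f tilt(z) %s tip %.4f"%(np.degrees(psi),s["joint_positions"][6],R[:,2].round(3),p[2]-r.tips_ahead if 0 else p[2]-.1822),"dx %.2f dy %.2f"%(t[0],t[1]),"" if z is None else "dz %.2f"%((p[2]-.1822-z)*100),"" if deg is None else "spin %.3f"%(psi-np.radians(deg)))
E
python3 -c "
from h import *
to(.4437,-.2149,.003,-23.4)"
```

```text
psi -23.1 q7 0.05 tilt(z) [-0.001  0.    -1.   ] tip 0.0875 dx -0.12 dy 0.13 dz 8.45 spin 0.005
```

move_arm(
  steps=[
    {"dx":-0.12,"dy":0.13,"dz":3,"spin":0},
    {"dx":0,"dy":0,"dz":3,"spin":0},
    {"dx":0,"dy":0,"dz":2.3,"spin":0},
    {"dx":0,"dy":0,"dz":0,"spin":0},
    {"dx":0,"dy":0,"dz":0,"spin":0},
  ],
)

```text
time: 8.35
ee_pos: [0.4441, -0.2151, 0.1875]
eef_rot: [0.835, 0.55, 0.0, 0.0]
ft_force: [0.1, -0.5, 0.6]
width: 0.0697
grip_force: 0.0
```

move_arm(
  steps=[
    {"dx":0,"dy":0,"dz":0,"spin":0},
    {"dx":0,"dy":0,"dz":0,"spin":0},
    {"dx":0,"dy":0,"dz":0,"spin":0},
    {"dx":0,"dy":0,"dz":0,"spin":0},
    {"dx":0,"dy":0,"dz":0,"spin":0},
    {"dx":0,"dy":0,"dz":0,"spin":0},
  ],
  claw=0,
  squeeze=30,
)

```text
time: 8.95
ee_pos: [0.444, -0.2149, 0.1871]
eef_rot: [0.836, 0.549, 0.0, 0.0]
ft_force: [-1.5, 1.7, 6.0]
width: 0.0438
grip_force: 30.0
```

move_arm(
  steps=[
    {"dx":0,"dy":0,"dz":-3,"spin":0},
    {"dx":0,"dy":0,"dz":-4,"spin":0},
    {"dx":0,"dy":0,"dz":-4,"spin":-0.135},
    {"dx":0,"dy":0,"dz":0,"spin":-0.135},
    {"dx":0,"dy":0,"dz":0,"spin":-0.135},
    {"dx":2.21,"dy":3.88,"dz":0,"spin":0},
    {"dx":2.21,"dy":3.88,"dz":0,"spin":0},
    {"dx":2.21,"dy":3.88,"dz":0,"spin":0},
    {"dx":2.21,"dy":3.88,"dz":0,"spin":0},
    {"dx":0,"dy":0,"dz":0,"spin":0},
    {"dx":0,"dy":0,"dz":0,"spin":0},
  ],
)

```text
time: 10.05
ee_pos: [0.5996, -0.1262, 0.2957]
eef_rot: [0.707, 0.707, -0.001, -0.0]
ft_force: [-0.7, -0.5, -1.0]
width: 0.0434
grip_force: 30.0
```

```bash
python3 -c "
from h import *
to(.599,-.1265,.0095,0)
c=imaging.camera('side'); cv2.imwrite('pics/s1.png',cv2.resize(c['img'][150:300,230:390,::-1],None,fx=5,fy=4))
c=imaging.camera('top'); cv2.imwrite('pics/t1.png',c['img'][...,::-1])
"
```

```text
psi -0.1 q7 0.28 tilt(z) [-0.002 -0.001 -1.   ] tip 0.1135 dx -0.03 dy -0.06 dz 10.40 spin -0.001
```

View pics/s1.png

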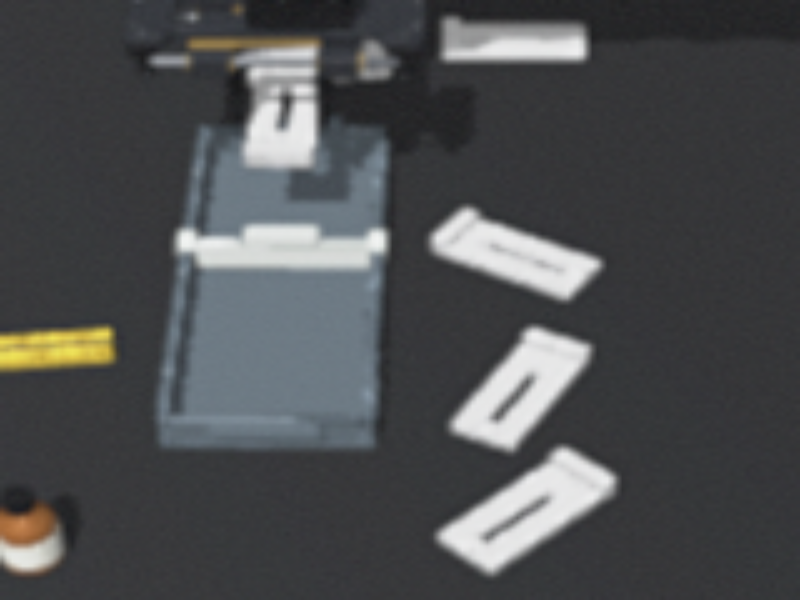

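The clamp is held level over the far bay with its heel toward +y. The divider stands at about row 240 of the crop.

move_arm(
  steps=[
    {"dx":0,"dy":0,"dz":4,"spin":0},
    {"dx":0,"dy":0,"dz":3,"spin":0},
    {"dx":0,"dy":0,"dz":2,"spin":0},
    {"dx":0,"dy":0,"dz":0.9,"spin":0},
    {"dx":0,"dy":0,"dz":0.5,"spin":0},
    {"dx":0,"dy":0,"dz":0,"spin":0},
    {"dx":0,"dy":0,"dz":0,"spin":0},
    {"dx":0,"dy":0,"dz":0,"spin":0},
  ],
)

```text
time: 10.95
ee_pos: [0.5996, -0.127, 0.1938]
eef_rot: [0.708, 0.706, 0.001, 0.001]
ft_force: [0.3, -0.6, -1.0]
width: 0.0433
grip_force: 30.0
```

move_arm(
  steps=[
    {"dx":0,"dy":0,"dz":0,"spin":0},
    {"dx":0,"dy":0,"dz":0,"spin":0},
    {"dx":0,"dy":0,"dz":0,"spin":0},
    {"dx":0,"dy":0,"dz":-2,"spin":0},
    {"dx":0,"dy":0,"dz":-4,"spin":0},
    {"dx":0,"dy":0,"dz":-4,"spin":0},
    {"dx":0,"dy":0,"dz":0,"spin":0},
    {"dx":0,"dy":0,"dz":0,"spin":0},
  ],
  claw=5.8,
)

```text
time: 11.75
ee_pos: [0.5995, -0.127, 0.2937]
eef_rot: [0.708, 0.706, 0.001, 0.001]
ft_force: [-0.4, -0.1, -0.6]
width: 0.0581
grip_force: 0.0
```

```bash
python3 -c "
from h import *
to(.4381,.0796,.0045,-27.2)"
```

```text
psi -0.1 q7 0.28 tilt(z) [ 0.002  0.    -1.   ] tip 0.1115 dx 20.62 dy -16.19 dz 10.70 spin 0.472
```

move_arm(
  steps=[
    {"dx":3.44,"dy":-2.7,"dz":0,"spin":0},
    {"dx":3.44,"dy":-2.7,"dz":0,"spin":0},
    {"dx":3.44,"dy":-2.7,"dz":0,"spin":0},
    {"dx":3.44,"dy":-2.7,"dz":0,"spin":0},
    {"dx":3.44,"dy":-2.7,"dz":0,"spin":0},
    {"dx":3.44,"dy":-2.7,"dz":0,"spin":0},
    {"dx":0,"dy":0,"dz":0,"spin":0.118},
    {"dx":0,"dy":0,"dz":1,"spin":0.118},
    {"dx":0,"dy":0,"dz":2,"spin":0.118},
    {"dx":0,"dy":0,"dz":2,"spin":0.118},
    {"dx":0,"dy":0,"dz":0,"spin":0},
    {"dx":0,"dy":0,"dz":0,"spin":0},
  ],
  claw=7,
)

```text
time: 12.95
ee_pos: [0.4375, 0.0799, 0.2423]
eef_rot: [0.853, 0.523, -0.001, -0.0]
ft_force: [-0.6, -0.3, 0.5]
width: 0.0704
grip_force: 0.0
```

```bash
python3 -c "
from h import *
to(.4381,.0796,.0035,-27.2)"
```

```text
psi -27.0 q7 -0.71 tilt(z) [-0.002 -0.001 -1.   ] tip 0.0601 dx 0.00 dy 0.06 dz 5.66 spin 0.004
```

move_arm(
  steps=[
    {"dx":0,"dy":0.05,"dz":3,"spin":0},
    {"dx":0,"dy":0,"dz":2.6,"spin":0},
    {"dx":0,"dy":0,"dz":0,"spin":0},
    {"dx":0,"dy":0,"dz":0,"spin":0},
  ],
)

```text
time: 13.35
ee_pos: [0.4386, 0.0797, 0.1876]
eef_rot: [0.853, 0.522, 0.0, 0.0]
ft_force: [0.5, 0.5, -0.1]
width: 0.0702
grip_force: 0.0
```

move_arm(
  steps=[
    {"dx":0,"dy":0,"dz":0,"spin":0},
    {"dx":0,"dy":0,"dz":0,"spin":0},
    {"dx":0,"dy":0,"dz":0,"spin":0},
    {"dx":0,"dy":0,"dz":0,"spin":0},
    {"dx":0,"dy":0,"dz":0,"spin":0},
    {"dx":0,"dy":0,"dz":0,"spin":0},
  ],
  claw=0,
  squeeze=30,
)

```text
time: 13.95
ee_pos: [0.4384, 0.0798, 0.1871]
eef_rot: [0.853, 0.521, 0.0, -0.0]
ft_force: [-2.0, 0.4, 6.2]
width: 0.0431
grip_force: 30.0
```

move_arm(
  steps=[
    {"dx":0,"dy":0,"dz":-3,"spin":0},
    {"dx":0,"dy":0,"dz":-4,"spin":0},
    {"dx":0,"dy":0,"dz":-4,"spin":-0.118},
    {"dx":0,"dy":0,"dz":0,"spin":-0.118},
    {"dx":0,"dy":0,"dz":0,"spin":-0.118},
    {"dx":0,"dy":0,"dz":0,"spin":-0.118},
    {"dx":-3.75,"dy":2.68,"dz":0,"spin":0},
    {"dx":-3.75,"dy":2.68,"dz":0,"spin":0},
    {"dx":-3.75,"dy":2.68,"dz":0,"spin":0},
    {"dx":-3.75,"dy":2.68,"dz":0,"spin":0},
    {"dx":-3.75,"dy":2.68,"dz":0,"spin":0},
    {"dx":-3.75,"dy":2.68,"dz":0,"spin":0},
  ],
)

```text
time: 15.15
ee_pos: [0.5993, -0.1471, 0.2963]
eef_rot: [0.708, 0.706, -0.0, -0.0]
ft_force: [0.9, 1.0, 0.3]
width: 0.0431
grip_force: 30.0
```

```bash
python3 -c "
from h import *
c=imaging.camera('side'); cv2.imwrite('pics/s2.png',cv2.resize(c['img'][130:280,230:390,::-1],None,fx=5,fy=4))
to(.599,-.1455,.0205,0)
"
```

```text
psi -0.4 q7 0.34 tilt(z) [ 0.001 -0.005 -1.   ] tip 0.1138 dx 0.81 dy -0.20 dz 9.33 spin -0.007
```

move_arm(
  steps=[
    {"dx":0,"dy":0,"dz":3,"spin":0},
    {"dx":0,"dy":0,"dz":3,"spin":0},
    {"dx":0,"dy":0,"dz":1,"spin":0},
    {"dx":0,"dy":0,"dz":0,"spin":0},
    {"dx":0,"dy":0,"dz":0,"spin":0},
    {"dx":0,"dy":0,"dz":0,"spin":0},
  ],
)

```text
time: 15.8
ee_pos: [0.599, -0.1458, 0.2284]
eef_rot: [0.708, 0.706, 0.001, 0.001]
ft_force: [0.1, 0.0, -0.1]
width: 0.0436
grip_force: 30.0
```

```bash
python3 -c "
from h import *
to(.599,-.1455,.0195,0)
"
```

```text
psi -0.1 q7 0.37 tilt(z) [ 0.002 -0.    -1.   ] tip 0.0462 dx 0.03 dy -0.00 dz 2.67 spin -0.002
```

Settled. Lower and release, then on to E: pick point (.435,-.376), psi −89.

move_arm(
  steps=[
    {"dx":0,"dy":0,"dz":1,"spin":0},
    {"dx":0,"dy":0,"dz":1,"spin":0},
    {"dx":0,"dy":0,"dz":0.6,"spin":0},
    {"dx":0,"dy":0,"dz":0,"spin":0},
    {"dx":0,"dy":0,"dz":0,"spin":0},
    {"dx":0,"dy":0,"dz":0,"spin":0},
  ],
)

```text
time: 16.4
ee_pos: [0.5983, -0.1457, 0.2004]
eef_rot: [0.708, 0.706, -0.0, -0.0]
ft_force: [0.1, -0.3, -0.0]
width: 0.0437
grip_force: 30.0
```

move_arm(
  steps=[
    {"dx":0,"dy":0,"dz":0,"spin":0},
    {"dx":0,"dy":0,"dz":0,"spin":0},
    {"dx":0,"dy":0,"dz":0,"spin":0},
    {"dx":0,"dy":0,"dz":-2,"spin":0},
    {"dx":0,"dy":0,"dz":-4,"spin":0},
    {"dx":0,"dy":0,"dz":-4,"spin":0},
    {"dx":0,"dy":0,"dz":0,"spin":0},
    {"dx":0,"dy":0,"dz":0,"spin":0},
  ],
  claw=5.8,
)

```text
time: 17.2
ee_pos: [0.5987, -0.1458, 0.3016]
eef_rot: [0.708, 0.706, 0.001, 0.001]
ft_force: [-0.2, 0.2, -1.9]
width: 0.0581
grip_force: 0.0
```

```bash
python3 -c "
from h import *
to(.435,-.376,.0045,-89)"
```

```text
psi -0.1 q7 0.33 tilt(z) [ 0.002  0.    -1.   ] tip 0.1194 dx -23.06 dy -16.31 dz 11.49 spin 1.551
```

move_arm(
  steps=[
    {"dx":-3.84,"dy":-2.72,"dz":0,"spin":0},
    {"dx":-3.84,"dy":-2.72,"dz":0,"spin":0},
    {"dx":-3.84,"dy":-2.72,"dz":0,"spin":0},
    {"dx":-3.84,"dy":-2.72,"dz":0,"spin":0},
    {"dx":-3.84,"dy":-2.72,"dz":0,"spin":0},
    {"dx":-3.84,"dy":-2.72,"dz":0,"spin":0},
    {"dx":0,"dy":0,"dz":0,"spin":0.141},
    {"dx":0,"dy":0,"dz":0,"spin":0.141},
    {"dx":0,"dy":0,"dz":0,"spin":0.141},
    {"dx":0,"dy":0,"dz":0,"spin":0.141},
    {"dx":0,"dy":0,"dz":0,"spin":0.141},
    {"dx":0,"dy":0,"dz":0,"spin":0.141},
  ],
  claw=7,
)

```text
time: 18.4
ee_pos: [0.4344, -0.3753, 0.2993]
eef_rot: [0.937, 0.351, -0.001, -0.001]
ft_force: [0.3, -0.5, 0.8]
width: 0.0703
grip_force: 0.0
```

move_arm(
  steps=[
    {"dx":0,"dy":0,"dz":1,"spin":0.141},
    {"dx":0,"dy":0,"dz":1,"spin":0.141},
    {"dx":0,"dy":0,"dz":1,"spin":0.141},
    {"dx":0,"dy":0,"dz":1,"spin":0.141},
    {"dx":0,"dy":0,"dz":1,"spin":0.141},
    {"dx":0,"dy":0,"dz":0,"spin":0},
    {"dx":0,"dy":0,"dz":0,"spin":0},
  ],
)

```text
time: 19.1
ee_pos: [0.4345, -0.3755, 0.2501]
eef_rot: [1.0, 0.011, -0.001, -0.0]
ft_force: [0.6, -0.6, -0.6]
width: 0.0698
grip_force: 0.0
```

```bash
python3 -c "
from h import *
to(.435,-.376,.0045,-89)"
```

```text
psi -88.8 q7 -0.56 tilt(z) [-0.002  0.    -1.   ] tip 0.0679 dx 0.05 dy 0.05 dz 6.34 spin 0.004
```

move_arm(
  steps=[
    {"dx":0.05,"dy":0.05,"dz":3,"spin":0},
    {"dx":0,"dy":0,"dz":3.3,"spin":0},
    {"dx":0,"dy":0,"dz":0,"spin":0},
    {"dx":0,"dy":0,"dz":0,"spin":0},
  ],
)

```text
time: 19.5
ee_pos: [0.435, -0.3765, 0.1884]
eef_rot: [1.0, 0.009, -0.0, -0.0]
ft_force: [-0.1, 0.1, 0.4]
width: 0.0699
grip_force: 0.0
```

move_arm(
  steps=[
    {"dx":0,"dy":0,"dz":0,"spin":0},
    {"dx":0,"dy":0,"dz":0,"spin":0},
    {"dx":0,"dy":0,"dz":0,"spin":0},
    {"dx":0,"dy":0,"dz":0,"spin":0},
    {"dx":0,"dy":0,"dz":0,"spin":0},
    {"dx":0,"dy":0,"dz":0,"spin":0},
  ],
  claw=0,
  squeeze=30,
)

```text
time: 20.1
ee_pos: [0.4353, -0.3762, 0.1881]
eef_rot: [1.0, 0.009, 0.0, -0.0]
ft_force: [-0.8, 1.7, 5.7]
width: 0.0427
grip_force: 30.0
```

move_arm(
  steps=[
    {"dx":0,"dy":0,"dz":-3,"spin":0},
    {"dx":0,"dy":0,"dz":-4,"spin":-0.141},
    {"dx":0,"dy":0,"dz":-4,"spin":-0.141},
    {"dx":0,"dy":0,"dz":0,"spin":-0.141},
    {"dx":0,"dy":0,"dz":0,"spin":-0.141},
    {"dx":0,"dy":0,"dz":0,"spin":-0.141},
    {"dx":0,"dy":0,"dz":0,"spin":-0.141},
    {"dx":0,"dy":0,"dz":0,"spin":-0.141},
    {"dx":0,"dy":0,"dz":0,"spin":-0.141},
    {"dx":0,"dy":0,"dz":0,"spin":-0.141},
    {"dx":0,"dy":0,"dz":0,"spin":-0.141},
    {"dx":0,"dy":0,"dz":0,"spin":-0.141},
  ],
)

```text
time: 21.3
ee_pos: [0.4349, -0.3761, 0.2973]
eef_rot: [0.706, 0.708, -0.0, -0.0]
ft_force: [0.5, -0.1, -2.3]
width: 0.0433
grip_force: 30.0
```

move_arm(
  steps=[
    {"dx":4.04,"dy":2.73,"dz":0,"spin":0},
    {"dx":4.04,"dy":2.73,"dz":0,"spin":0},
    {"dx":4.04,"dy":2.73,"dz":0,"spin":0},
    {"dx":4.04,"dy":2.73,"dz":0,"spin":0},
    {"dx":4.04,"dy":2.73,"dz":0,"spin":0},
    {"dx":4.04,"dy":2.73,"dz":0,"spin":0},
    {"dx":0,"dy":0,"dz":2,"spin":0},
    {"dx":0,"dy":0,"dz":2,"spin":0},
    {"dx":0,"dy":0,"dz":0,"spin":0},
    {"dx":0,"dy":0,"dz":0,"spin":0},
    {"dx":0,"dy":0,"dz":0,"spin":0},
  ],
)

```text
time: 22.4
ee_pos: [0.5998, -0.1348, 0.2588]
eef_rot: [0.708, 0.706, 0.0, 0.001]
ft_force: [0.2, 0.6, -1.9]
width: 0.0431
grip_force: 30.0
```

```bash
python3 -c "
from h import *
to(.599,-.1335,.0295,0)
c=imaging.camera('side'); cv2.imwrite('pics/s3.png',cv2.resize(c['img'][130:280,230:390,::-1],None,fx=5,fy=4))
"
```

```text
psi -0.2 q7 0.33 tilt(z) [ 0.001 -0.    -1.   ] tip 0.0766 dx 0.13 dy -0.08 dz 4.71 spin -0.003
```

View pics/s3.png

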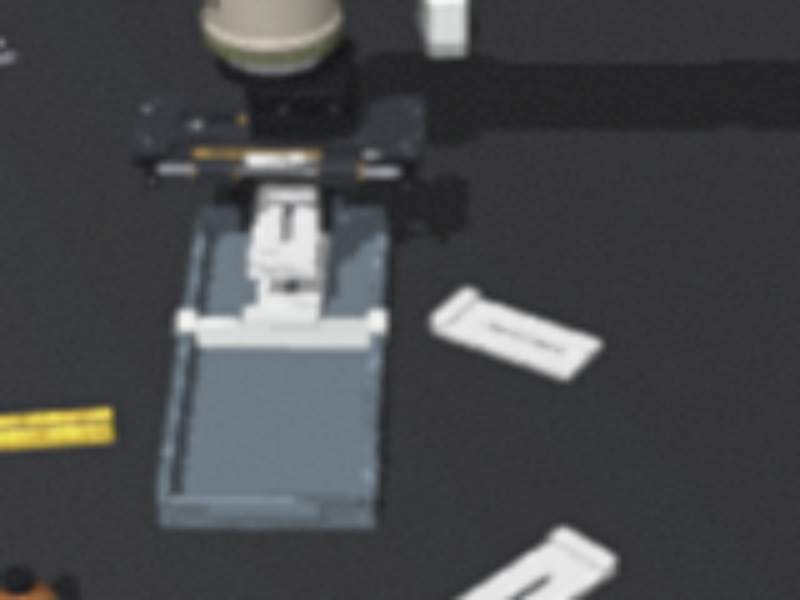

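Clamp 3 hangs level over the two already stacked. Lower it and release.

move_arm(
  steps=[
    {"dx":0.13,"dy":-0.08,"dz":1.5,"spin":0},
    {"dx":0,"dy":0,"dz":1.5,"spin":0},
    {"dx":0,"dy":0,"dz":1,"spin":0},
    {"dx":0,"dy":0,"dz":0.5,"spin":0},
    {"dx":0,"dy":0,"dz":0,"spin":0},
    {"dx":0,"dy":0,"dz":0,"spin":0},
    {"dx":0,"dy":0,"dz":0,"spin":0},
  ],
)

```text
time: 23.15
ee_pos: [0.5988, -0.1329, 0.2125]
eef_rot: [0.708, 0.706, -0.0, -0.0]
ft_force: [-0.2, 0.4, -1.0]
width: 0.0434
grip_force: 30.0
```

move_arm(
  steps=[
    {"dx":0,"dy":0,"dz":0,"spin":0},
    {"dx":0,"dy":0,"dz":0,"spin":0},
    {"dx":0,"dy":0,"dz":0,"spin":0},
    {"dx":0,"dy":0,"dz":-2,"spin":0},
    {"dx":0,"dy":0,"dz":-4,"spin":0},
    {"dx":0,"dy":0,"dz":-4,"spin":0},
    {"dx":0,"dy":0,"dz":0,"spin":0},
    {"dx":0,"dy":0,"dz":0,"spin":0},
  ],
  claw=5.8,
)

```text
time: 23.95
ee_pos: [0.599, -0.133, 0.3137]
eef_rot: [0.708, 0.706, 0.001, 0.001]
ft_force: [-0.6, 0.5, -0.6]
width: 0.0578
grip_force: 0.0
```

```bash
python3 -c "
from h import *
to(.5965,-.3374,.0045,-78.8)"
```

```text
psi -0.1 q7 0.30 tilt(z) [ 0.002  0.    -1.   ] tip 0.1315 dx -20.44 dy -0.20 dz 12.70 spin 1.373
```

move_arm(
  steps=[
    {"dx":-4.09,"dy":-0.04,"dz":0,"spin":0},
    {"dx":-4.09,"dy":-0.04,"dz":0,"spin":0},
    {"dx":-4.09,"dy":-0.04,"dz":0,"spin":0},
    {"dx":-4.09,"dy":-0.04,"dz":0,"spin":0},
    {"dx":-4.09,"dy":-0.04,"dz":0,"spin":0},
    {"dx":0,"dy":0,"dz":0,"spin":0.1373},
    {"dx":0,"dy":0,"dz":0,"spin":0.1373},
    {"dx":0,"dy":0,"dz":0,"spin":0.1373},
    {"dx":0,"dy":0,"dz":0,"spin":0.1373},
    {"dx":0,"dy":0,"dz":0,"spin":0.1373},
  ],
  claw=7,
)

```text
time: 24.95
ee_pos: [0.596, -0.3372, 0.3109]
eef_rot: [0.906, 0.424, -0.001, -0.001]
ft_force: [-0.5, 1.0, -0.4]
width: 0.0699
grip_force: 0.0
```

move_arm(
  steps=[
    {"dx":0,"dy":0,"dz":1,"spin":0.1373},
    {"dx":0,"dy":0,"dz":1,"spin":0.1373},
    {"dx":0,"dy":0,"dz":1,"spin":0.1373},
    {"dx":0,"dy":0,"dz":2,"spin":0.1373},
    {"dx":0,"dy":0,"dz":2,"spin":0.1373},
    {"dx":0,"dy":0,"dz":0,"spin":0},
    {"dx":0,"dy":0,"dz":0,"spin":0},
  ],
)

```text
time: 25.65
ee_pos: [0.5961, -0.3373, 0.242]
eef_rot: [0.995, 0.099, -0.001, -0.0]
ft_force: [1.0, -0.2, 0.1]
width: 0.0698
grip_force: 0.0
```

```bash
python3 -c "
from h import *
to(.5965,-.3374,.0045,-78.8)"
```

```text
psi -78.6 q7 -0.57 tilt(z) [-0.002  0.    -1.   ] tip 0.0598 dx 0.04 dy 0.02 dz 5.53 spin 0.004
```

move_arm(
  steps=[
    {"dx":0.04,"dy":0.02,"dz":3,"spin":0},
    {"dx":0,"dy":0,"dz":2.5,"spin":0},
    {"dx":0,"dy":0,"dz":0,"spin":0},
    {"dx":0,"dy":0,"dz":0,"spin":0},
  ],
)

```text
time: 26.05
ee_pos: [0.5969, -0.3379, 0.1889]
eef_rot: [0.995, 0.098, 0.0, 0.0]
ft_force: [0.1, 0.7, 0.1]
width: 0.0699
grip_force: 0.0
```

move_arm(
  steps=[
    {"dx":0,"dy":0,"dz":0,"spin":0},
    {"dx":0,"dy":0,"dz":0,"spin":0},
    {"dx":0,"dy":0,"dz":0,"spin":0},
    {"dx":0,"dy":0,"dz":0,"spin":0},
    {"dx":0,"dy":0,"dz":0,"spin":0},
    {"dx":0,"dy":0,"dz":0,"spin":0},
  ],
  claw=0,
  squeeze=30,
)

```text
time: 26.65
ee_pos: [0.5969, -0.3375, 0.1881]
eef_rot: [0.995, 0.098, 0.0, -0.0]
ft_force: [-0.5, 1.4, 4.9]
width: 0.0432
grip_force: 30.0
```

move_arm(
  steps=[
    {"dx":0,"dy":0,"dz":-3,"spin":0},
    {"dx":0,"dy":0,"dz":-4,"spin":-0.1373},
    {"dx":0,"dy":0,"dz":-4,"spin":-0.1373},
    {"dx":0,"dy":0,"dz":0,"spin":-0.1373},
    {"dx":0,"dy":0,"dz":0,"spin":-0.1373},
    {"dx":0,"dy":0,"dz":0,"spin":-0.1373},
    {"dx":0,"dy":0,"dz":0,"spin":-0.1373},
    {"dx":0,"dy":0,"dz":0,"spin":-0.1373},
    {"dx":0,"dy":0,"dz":0,"spin":-0.1373},
    {"dx":0,"dy":0,"dz":0,"spin":-0.1373},
    {"dx":0,"dy":0,"dz":0,"spin":-0.1373},
  ],
)

```text
time: 27.75
ee_pos: [0.5965, -0.3375, 0.2972]
eef_rot: [0.706, 0.708, -0.0, -0.0]
ft_force: [-0.6, 0.3, -1.5]
width: 0.0429
grip_force: 30.0
```

move_arm(
  steps=[
    {"dx":4.8,"dy":0.06,"dz":0,"spin":0},
    {"dx":4.8,"dy":0.06,"dz":0,"spin":0},
    {"dx":4.8,"dy":0.06,"dz":0,"spin":0},
    {"dx":4.8,"dy":0.06,"dz":0,"spin":0},
    {"dx":0,"dy":0,"dz":2,"spin":0},
    {"dx":0,"dy":0,"dz":0,"spin":0},
    {"dx":0,"dy":0,"dz":0,"spin":0},
    {"dx":0,"dy":0,"dz":0,"spin":0},
  ],
)

```text
time: 28.55
ee_pos: [0.5995, -0.1474, 0.2784]
eef_rot: [0.709, 0.705, -0.0, 0.001]
ft_force: [0.9, -0.2, -2.0]
width: 0.0434
grip_force: 30.0
```

```bash
python3 -c "
from h import *
to(.599,-.1455,.0405,0)
"
```

```text
psi -0.3 q7 0.34 tilt(z) [ 0.001 -0.001 -1.   ] tip 0.0962 dx 0.19 dy -0.05 dz 5.57 spin -0.005
```

move_arm(
  steps=[
    {"dx":0.19,"dy":-0.05,"dz":2,"spin":0},
    {"dx":0,"dy":0,"dz":2,"spin":0},
    {"dx":0,"dy":0,"dz":1,"spin":0},
    {"dx":0,"dy":0,"dz":0.5,"spin":0},
    {"dx":0,"dy":0,"dz":0,"spin":0},
    {"dx":0,"dy":0,"dz":0,"spin":0},
    {"dx":0,"dy":0,"dz":0,"spin":0},
  ],
)

```text
time: 29.25
ee_pos: [0.5994, -0.1438, 0.2235]
eef_rot: [0.708, 0.706, 0.0, 0.0]
ft_force: [0.0, -0.9, -1.8]
width: 0.0433
grip_force: 30.0
```

move_arm(
  steps=[
    {"dx":0,"dy":0,"dz":0,"spin":0},
    {"dx":0,"dy":0,"dz":0,"spin":0},
    {"dx":0,"dy":0,"dz":0,"spin":0},
    {"dx":0,"dy":0,"dz":-2,"spin":0},
    {"dx":0,"dy":0,"dz":-4,"spin":0},
    {"dx":0,"dy":0,"dz":-4,"spin":0},
    {"dx":0,"dy":0,"dz":0,"spin":0},
    {"dx":0,"dy":0,"dz":0,"spin":0},
  ],
  claw=5.8,
)

```text
time: 30.05
ee_pos: [0.5993, -0.1437, 0.3237]
eef_rot: [0.708, 0.706, 0.001, 0.001]
ft_force: [-0.2, -0.4, -1.6]
width: 0.0576
grip_force: 0.0
```

```bash
python3 -c "
from h import *
to(.4419,-.0757,.0045,-121.5)
c=imaging.camera('side')
for b in blobs(c,(300,140,365,355),.01,60): print(*b)
cv2.imwrite('pics/s4.png',cv2.resize(c['img'][110:260,230:390,::-1],None,fx=5,fy=4))"
```

```text
psi -0.1 q7 0.32 tilt(z) [ 0.002  0.    -1.   ] tip 0.1415 dx 6.76 dy -15.76 dz 13.70 spin 2.118
[312. 340.] 497.0 422.8 173.8 72 30
[310. 313.] 507.1 336.6 177.2 58 31
[335. 277.] 432.3 205.9 49.1 121 51
[332. 213.] 442.5 -70.3 145.7 120 58
```

View pics/s4.png

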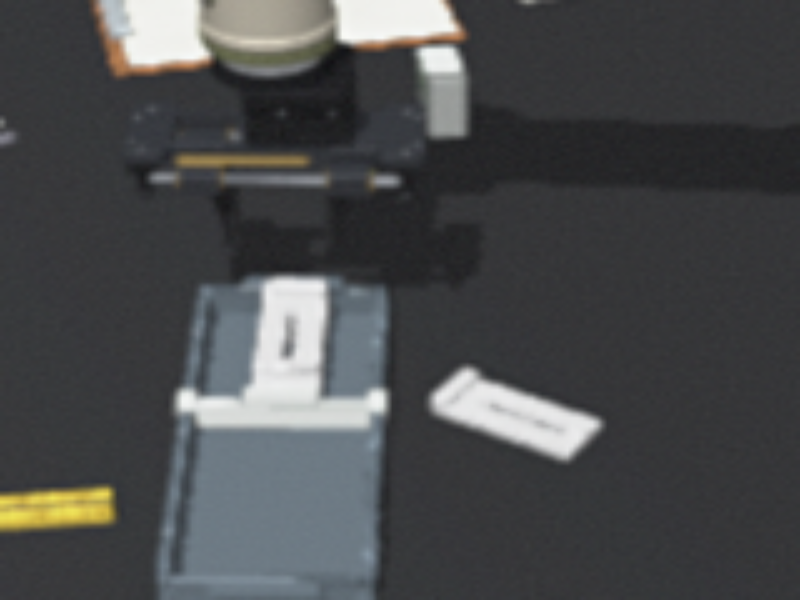

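The pile of four sits level in the far bay with no gaps. Next is C, at psi −121.5.

move_arm(
  steps=[
    {"dx":1.69,"dy":-3.94,"dz":0,"spin":0},
    {"dx":1.69,"dy":-3.94,"dz":0,"spin":0},
    {"dx":1.69,"dy":-3.94,"dz":0,"spin":0},
    {"dx":1.69,"dy":-3.94,"dz":0,"spin":0},
    {"dx":0,"dy":0,"dz":0,"spin":0.1412},
    {"dx":0,"dy":0,"dz":0,"spin":0.1412},
    {"dx":0,"dy":0,"dz":0,"spin":0.1412},
    {"dx":0,"dy":0,"dz":0,"spin":0.1412},
    {"dx":0,"dy":0,"dz":0,"spin":0.1412},
    {"dx":0,"dy":0,"dz":0,"spin":0.1412},
    {"dx":0,"dy":0,"dz":0,"spin":0.1412},
  ],
  claw=7,
)

```text
time: 31.2
ee_pos: [0.4412, -0.0754, 0.3215]
eef_rot: [0.959, 0.283, -0.001, -0.0]
ft_force: [0.5, 0.2, -0.6]
width: 0.0699
grip_force: 0.0
```

move_arm(
  steps=[
    {"dx":0,"dy":0,"dz":1,"spin":0.1412},
    {"dx":0,"dy":0,"dz":1,"spin":0.1412},
    {"dx":0,"dy":0,"dz":1,"spin":0.1412},
    {"dx":0,"dy":0,"dz":1,"spin":0.1412},
    {"dx":0,"dy":0,"dz":1,"spin":0.1412},
    {"dx":0,"dy":0,"dz":1,"spin":0.1412},
    {"dx":0,"dy":0,"dz":1,"spin":0.1412},
    {"dx":0,"dy":0,"dz":1,"spin":0.1412},
    {"dx":0,"dy":0,"dz":0,"spin":0},
    {"dx":0,"dy":0,"dz":0,"spin":0},
  ],
)

```text
time: 32.2
ee_pos: [0.4414, -0.0755, 0.2422]
eef_rot: [0.963, -0.269, -0.001, 0.0]
ft_force: [0.5, 0.3, -0.0]
width: 0.0698
grip_force: 0.0
```

```bash
python3 -c "
from h import *
to(.4419,-.0757,.0045,-121.5)"
```

```text
psi -121.3 q7 -1.98 tilt(z) [-0.002 -0.    -1.   ] tip 0.0600 dx 0.05 dy -0.01 dz 5.55 spin 0.004
```

move_arm(
  steps=[
    {"dx":0.05,"dy":-0.01,"dz":3,"spin":0},
    {"dx":0,"dy":0,"dz":2.5,"spin":0},
    {"dx":0,"dy":0,"dz":0,"spin":0},
    {"dx":0,"dy":0,"dz":0,"spin":0},
  ],
)

```text
time: 32.6
ee_pos: [0.4423, -0.0759, 0.1882]
eef_rot: [0.963, -0.271, -0.0, 0.0]
ft_force: [-0.1, -0.1, 0.5]
width: 0.07
grip_force: 0.0
```

move_arm(
  steps=[
    {"dx":0,"dy":0,"dz":0,"spin":0},
    {"dx":0,"dy":0,"dz":0,"spin":0},
    {"dx":0,"dy":0,"dz":0,"spin":0},
    {"dx":0,"dy":0,"dz":0,"spin":0},
    {"dx":0,"dy":0,"dz":0,"spin":0},
    {"dx":0,"dy":0,"dz":0,"spin":0},
  ],
  claw=0,
  squeeze=30,
)

```text
time: 33.2
ee_pos: [0.4424, -0.0758, 0.1881]
eef_rot: [0.962, -0.271, 0.0, -0.0]
ft_force: [-0.6, -0.1, 6.3]
width: 0.0432
grip_force: 30.0
```

move_arm(
  steps=[
    {"dx":0,"dy":0,"dz":-3,"spin":0},
    {"dx":0,"dy":0,"dz":-4,"spin":-0.1412},
    {"dx":0,"dy":0,"dz":-4,"spin":-0.1412},
    {"dx":0,"dy":0,"dz":-2,"spin":-0.1412},
    {"dx":0,"dy":0,"dz":0,"spin":-0.1412},
    {"dx":0,"dy":0,"dz":0,"spin":-0.1412},
    {"dx":0,"dy":0,"dz":0,"spin":-0.1412},
    {"dx":0,"dy":0,"dz":0,"spin":-0.1412},
    {"dx":0,"dy":0,"dz":0,"spin":-0.1412},
    {"dx":0,"dy":0,"dz":0,"spin":-0.1412},
    {"dx":0,"dy":0,"dz":0,"spin":-0.1412},
    {"dx":0,"dy":0,"dz":0,"spin":-0.1412},
  ],
)

```text
time: 34.4
ee_pos: [0.442, -0.0758, 0.3175]
eef_rot: [0.875, 0.483, -0.0, -0.0]
ft_force: [-0.1, 0.2, -0.1]
width: 0.0432
grip_force: 30.0
```

move_arm(
  steps=[
    {"dx":0,"dy":0,"dz":0,"spin":-0.1412},
    {"dx":0,"dy":0,"dz":0,"spin":-0.1412},
    {"dx":0,"dy":0,"dz":0,"spin":-0.1412},
    {"dx":0,"dy":0,"dz":0,"spin":-0.1412},
    {"dx":-1.27,"dy":3.93,"dz":0,"spin":0},
    {"dx":-1.27,"dy":3.93,"dz":0,"spin":0},
    {"dx":-1.27,"dy":3.93,"dz":0,"spin":0},
    {"dx":-1.27,"dy":3.93,"dz":0,"spin":0},
    {"dx":0,"dy":0,"dz":1,"spin":0},
    {"dx":0,"dy":0,"dz":0,"spin":0},
    {"dx":0,"dy":0,"dz":0,"spin":0},
    {"dx":0,"dy":0,"dz":0,"spin":0},
  ],
)

```text
time: 35.6
ee_pos: [0.5986, -0.1268, 0.3083]
eef_rot: [0.708, 0.706, 0.0, -0.0]
ft_force: [0.7, 0.3, -0.3]
width: 0.0431
grip_force: 30.0
```

```bash
python3 -c "
from h import *
to(.599,-.1265,.0505,0)
"
```

```text
psi -0.1 q7 0.32 tilt(z) [ 0.     0.001 -1.   ] tip 0.1261 dx 0.03 dy 0.04 dz 7.56 spin -0.002
```

move_arm(
  steps=[
    {"dx":0.03,"dy":0.04,"dz":3,"spin":0},
    {"dx":0,"dy":0,"dz":2.5,"spin":0},
    {"dx":0,"dy":0,"dz":1.4,"spin":0},
    {"dx":0,"dy":0,"dz":0.6,"spin":0},
    {"dx":0,"dy":0,"dz":0,"spin":0},
    {"dx":0,"dy":0,"dz":0,"spin":0},
    {"dx":0,"dy":0,"dz":0,"spin":0},
  ],
)

```text
time: 36.3
ee_pos: [0.5999, -0.1268, 0.2337]
eef_rot: [0.708, 0.706, 0.001, 0.001]
ft_force: [-0.8, 0.1, -1.4]
width: 0.0433
grip_force: 30.0
```

move_arm(
  steps=[
    {"dx":0,"dy":0,"dz":0,"spin":0},
    {"dx":0,"dy":0,"dz":0,"spin":0},
    {"dx":0,"dy":0,"dz":0,"spin":0},
    {"dx":0,"dy":0,"dz":-2,"spin":0},
    {"dx":0,"dy":0,"dz":-4,"spin":0},
    {"dx":0,"dy":0,"dz":-4,"spin":0},
    {"dx":0,"dy":0,"dz":0,"spin":0},
    {"dx":0,"dy":0,"dz":0,"spin":0},
  ],
  claw=5.8,
)

```text
time: 37.1
ee_pos: [0.5998, -0.1268, 0.3336]
eef_rot: [0.708, 0.706, 0.001, 0.001]
ft_force: [-0.7, 0.5, -1.3]
width: 0.0583
grip_force: 0.0
```

```bash
python3 -c "
from h import *
to(.435,.2023,.0045,-43.9)"
```

```text
psi -0.1 q7 0.31 tilt(z) [ 0.002  0.    -1.   ] tip 0.1514 dx 32.87 dy -16.57 dz 14.69 spin 0.764
```

move_arm(
  steps=[
    {"dx":4.11,"dy":-2.07,"dz":0,"spin":0},
    {"dx":4.11,"dy":-2.07,"dz":0,"spin":0},
    {"dx":4.11,"dy":-2.07,"dz":0,"spin":0},
    {"dx":4.11,"dy":-2.07,"dz":0,"spin":0},
    {"dx":4.11,"dy":-2.07,"dz":0,"spin":0},
    {"dx":4.11,"dy":-2.07,"dz":0,"spin":0},
    {"dx":4.11,"dy":-2.07,"dz":0,"spin":0},
    {"dx":4.11,"dy":-2.07,"dz":0,"spin":0},
    {"dx":0,"dy":0,"dz":0,"spin":0.1273},
    {"dx":0,"dy":0,"dz":0,"spin":0.1273},
  ],
  claw=7,
)

```text
time: 38.1
ee_pos: [0.4337, 0.2039, 0.3315]
eef_rot: [0.792, 0.61, -0.001, -0.0]
ft_force: [0.3, -0.7, 1.4]
width: 0.0701
grip_force: 0.0
```

move_arm(
  steps=[
    {"dx":0,"dy":0,"dz":2,"spin":0.1273},
    {"dx":0,"dy":0,"dz":2,"spin":0.1273},
    {"dx":0,"dy":0,"dz":2,"spin":0.1273},
    {"dx":0,"dy":0,"dz":3,"spin":0.1273},
    {"dx":0,"dy":0,"dz":0,"spin":0},
    {"dx":0,"dy":0,"dz":0,"spin":0},
  ],
)

```text
time: 38.7
ee_pos: [0.4346, 0.2024, 0.2424]
eef_rot: [0.919, 0.393, -0.001, 0.0]
ft_force: [0.8, -0.2, 0.9]
width: 0.0701
grip_force: 0.0
```

```bash
python3 -c "
from h import *
to(.435,.2023,.0045,-43.9)"
```

```text
psi -43.7 q7 -1.22 tilt(z) [-0.002 -0.002 -1.   ] tip 0.0602 dx 0.02 dy 0.04 dz 5.57 spin 0.004
```

move_arm(
  steps=[
    {"dx":0.02,"dy":0.04,"dz":3,"spin":0},
    {"dx":0,"dy":0,"dz":2.5,"spin":0},
    {"dx":0,"dy":0,"dz":0,"spin":0},
    {"dx":0,"dy":0,"dz":0,"spin":0},
  ],
)

```text
time: 39.1
ee_pos: [0.4358, 0.2026, 0.189]
eef_rot: [0.92, 0.392, 0.0, -0.0]
ft_force: [0.5, 0.3, -0.2]
width: 0.0702
grip_force: 0.0
```

move_arm(
  steps=[
    {"dx":0,"dy":0,"dz":0,"spin":0},
    {"dx":0,"dy":0,"dz":0,"spin":0},
    {"dx":0,"dy":0,"dz":0,"spin":0},
    {"dx":0,"dy":0,"dz":0,"spin":0},
    {"dx":0,"dy":0,"dz":0,"spin":0},
    {"dx":0,"dy":0,"dz":0,"spin":0},
  ],
  claw=0,
  squeeze=30,
)

```text
time: 39.7
ee_pos: [0.4355, 0.2025, 0.1881]
eef_rot: [0.92, 0.391, 0.0, -0.0]
ft_force: [-1.9, 0.1, 5.8]
width: 0.0431
grip_force: 30.0
```

move_arm(
  steps=[
    {"dx":0,"dy":0,"dz":-3,"spin":0},
    {"dx":0,"dy":0,"dz":-4,"spin":-0.1273},
    {"dx":0,"dy":0,"dz":-4,"spin":-0.1273},
    {"dx":0,"dy":0,"dz":-3,"spin":-0.1273},
    {"dx":0,"dy":0,"dz":0,"spin":-0.1273},
    {"dx":0,"dy":0,"dz":0,"spin":-0.1273},
    {"dx":0,"dy":0,"dz":0,"spin":-0.1273},
    {"dx":0,"dy":0,"dz":0,"spin":0},
  ],
)

```text
time: 40.5
ee_pos: [0.4352, 0.2023, 0.3275]
eef_rot: [0.707, 0.707, -0.0, -0.0]
ft_force: [0.1, -0.2, -1.1]
width: 0.0432
grip_force: 30.0
```

move_arm(
  steps=[
    {"dx":-4.35,"dy":2.05,"dz":0,"spin":0},
    {"dx":-4.35,"dy":2.05,"dz":0,"spin":0},
    {"dx":-4.35,"dy":2.05,"dz":0,"spin":0},
    {"dx":-4.35,"dy":2.05,"dz":0,"spin":0},
    {"dx":-4.35,"dy":2.05,"dz":0,"spin":0},
    {"dx":-4.35,"dy":2.05,"dz":0,"spin":0},
    {"dx":-4.35,"dy":2.05,"dz":0,"spin":0},
    {"dx":-4.35,"dy":2.05,"dz":0,"spin":0},
    {"dx":0,"dy":0,"dz":0,"spin":0},
    {"dx":0,"dy":0,"dz":0,"spin":0},
    {"dx":0,"dy":0,"dz":0,"spin":0},
    {"dx":0,"dy":0,"dz":0,"spin":0},
  ],
)

```text
time: 41.7
ee_pos: [0.5984, -0.1444, 0.3277]
eef_rot: [0.708, 0.707, 0.0, -0.0]
ft_force: [-0.8, 0.6, -1.5]
width: 0.0433
grip_force: 30.0
```

```bash
python3 -c "
from h import *
to(.599,-.1455,.061,0)
c=imaging.camera('side'); cv2.imwrite('pics/s5.png',cv2.resize(c['img'][110:260,230:390,::-1],None,fx=5,fy=4))
"
```

```text
psi -0.1 q7 0.35 tilt(z) [-0.     0.001 -1.   ] tip 0.1455 dx -0.11 dy 0.06 dz 8.45 spin -0.001
```

View pics/s5.png

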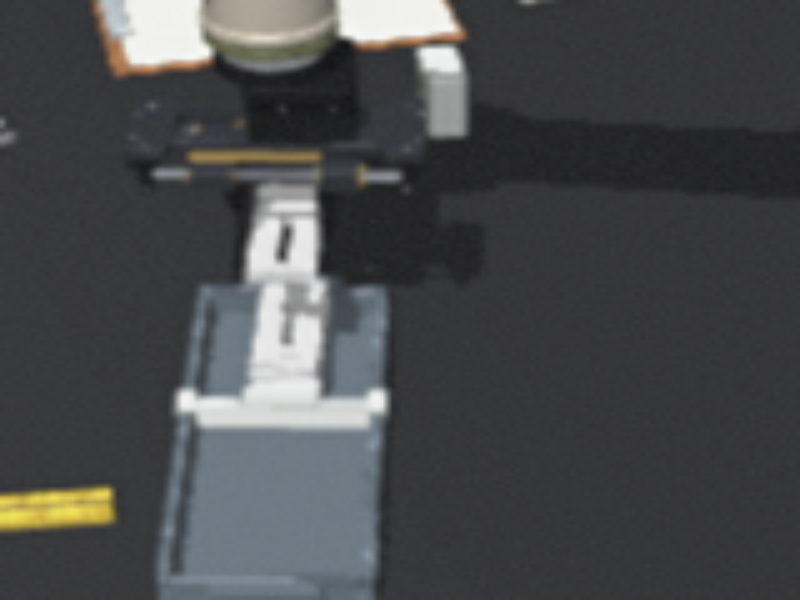

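The last clamp hangs above the pile of five. Lower it and release.

move_arm(
  steps=[
    {"dx":-0.11,"dy":0.06,"dz":3,"spin":0},
    {"dx":0,"dy":0,"dz":3,"spin":0},
    {"dx":0,"dy":0,"dz":1.4,"spin":0},
    {"dx":0,"dy":0,"dz":0.6,"spin":0},
    {"dx":0,"dy":0,"dz":0.4,"spin":0},
    {"dx":0,"dy":0,"dz":0,"spin":0},
    {"dx":0,"dy":0,"dz":0,"spin":0},
    {"dx":0,"dy":0,"dz":0,"spin":0},
  ],
)

```text
time: 42.55
ee_pos: [0.5993, -0.1473, 0.2446]
eef_rot: [0.708, 0.706, 0.0, 0.0]
ft_force: [-0.2, -0.3, -0.8]
width: 0.0433
grip_force: 30.0
```

move_arm(
  steps=[
    {"dx":0,"dy":0,"dz":0,"spin":0},
    {"dx":0,"dy":0,"dz":0,"spin":0},
    {"dx":0,"dy":0,"dz":0,"spin":0},
    {"dx":0,"dy":0,"dz":-2,"spin":0},
    {"dx":0,"dy":0,"dz":-4,"spin":0},
    {"dx":0,"dy":0,"dz":-4,"spin":0},
    {"dx":0,"dy":0,"dz":0,"spin":0},
    {"dx":0,"dy":0,"dz":0,"spin":0},
  ],
  claw=5.8,
)

```text
time: 43.35
ee_pos: [0.5992, -0.1472, 0.3446]
eef_rot: [0.708, 0.706, 0.001, 0.001]
ft_force: [-0.8, -0.4, -0.4]
width: 0.0583
grip_force: 0.0
```

```bash
python3 -c "
from h import *
c=imaging.camera('top')
for b in blobs(c,(185,185,290,290),.014): print(*b)
c=imaging.camera('side')
for b in blobs(c,(240,295,345,360),.014): print(*b)
to(.5664,.3295,.0045,87.2)"
```

```text
[210. 233.] 548.8 412.8 174.0 177 26
[239. 227.] 566.0 329.3 177.3 177 26
[294. 338.] 548.0 419.7 174.0 174 30
[289. 312.] 565.5 336.6 177.4 175 31
psi -0.1 q7 0.35 tilt(z) [-0.001  0.    -1.   ] tip 0.1605 dx 47.63 dy -3.35 dz 15.60 spin -1.524
```

move_arm(
  steps=[
    {"dx":4.76,"dy":-0.34,"dz":0,"spin":0},
    {"dx":4.76,"dy":-0.34,"dz":0,"spin":0},
    {"dx":4.76,"dy":-0.34,"dz":0,"spin":0},
    {"dx":4.76,"dy":-0.34,"dz":0,"spin":0},
    {"dx":4.76,"dy":-0.34,"dz":0,"spin":0},
    {"dx":4.76,"dy":-0.34,"dz":0,"spin":0},
    {"dx":4.76,"dy":-0.34,"dz":0,"spin":0},
    {"dx":4.76,"dy":-0.34,"dz":0,"spin":0},
    {"dx":4.76,"dy":-0.34,"dz":0,"spin":0},
    {"dx":4.76,"dy":-0.34,"dz":0,"spin":0},
    {"dx":0,"dy":0,"dz":1,"spin":-0.1386},
    {"dx":0,"dy":0,"dz":1,"spin":-0.1386},
  ],
  claw=5.5,
)

```text
time: 44.65
ee_pos: [0.5652, 0.3311, 0.3215]
eef_rot: [0.6, 0.8, -0.001, -0.0]
ft_force: [1.3, -0.4, -1.2]
width: 0.0551
grip_force: 0.0
```

move_arm(
  steps=[
    {"dx":0,"dy":0,"dz":1,"spin":-0.1386},
    {"dx":0,"dy":0,"dz":1,"spin":-0.1386},
    {"dx":0,"dy":0,"dz":1,"spin":-0.1386},
    {"dx":0,"dy":0,"dz":1,"spin":-0.1386},
    {"dx":0,"dy":0,"dz":1,"spin":-0.1386},
    {"dx":0,"dy":0,"dz":1,"spin":-0.1386},
    {"dx":0,"dy":0,"dz":1,"spin":-0.1386},
    {"dx":0,"dy":0,"dz":1,"spin":-0.1386},
    {"dx":0,"dy":0,"dz":1,"spin":-0.1386},
    {"dx":0,"dy":0,"dz":0,"spin":0},
    {"dx":0,"dy":0,"dz":0,"spin":0},
  ],
)

```text
time: 45.75
ee_pos: [0.566, 0.3287, 0.2329]
eef_rot: [0.027, 1.0, -0.0, -0.001]
ft_force: [-0.2, -0.0, 0.4]
width: 0.0543
grip_force: 0.0
```

```bash
python3 -c "
from h import *
to(.566,.330,.0045,87.3)"
```

```text
psi 87.0 q7 0.98 tilt(z) [-0.002 -0.001 -1.   ] tip 0.0507 dx 0.01 dy 0.13 dz 4.62 spin -0.006
```

move_arm(
  steps=[
    {"dx":0.01,"dy":0.13,"dz":2.6,"spin":0},
    {"dx":0,"dy":0,"dz":2.0,"spin":0},
    {"dx":0,"dy":0,"dz":0,"spin":0},
    {"dx":0,"dy":0,"dz":0,"spin":0},
  ],
)

```text
time: 46.15
ee_pos: [0.5663, 0.3304, 0.1883]
eef_rot: [0.025, 1.0, -0.0, 0.0]
ft_force: [0.9, -0.0, 1.1]
width: 0.0549
grip_force: 0.0
```

move_arm(
  steps=[
    {"dx":0,"dy":0,"dz":0,"spin":0},
    {"dx":0,"dy":0,"dz":0,"spin":0},
    {"dx":0,"dy":0,"dz":0,"spin":0},
    {"dx":0,"dy":0,"dz":0,"spin":0},
    {"dx":0,"dy":0,"dz":0,"spin":0},
    {"dx":0,"dy":0,"dz":0,"spin":0},
    {"dx":0,"dy":0,"dz":0,"spin":0},
  ],
  claw=0,
  squeeze=30,
)

```text
time: 46.85
ee_pos: [0.5663, 0.3303, 0.188]
eef_rot: [0.024, 1.0, 0.0, 0.0]
ft_force: [-0.3, -0.8, 2.6]
width: 0.0218
grip_force: 30.0
```

move_arm(
  steps=[
    {"dx":0,"dy":0,"dz":-4,"spin":0},
    {"dx":0,"dy":0,"dz":-4,"spin":0.138},
    {"dx":0,"dy":0,"dz":-4,"spin":0.138},
    {"dx":0,"dy":0,"dz":0,"spin":0.138},
    {"dx":0,"dy":0,"dz":0,"spin":0.138},
    {"dx":0,"dy":0,"dz":0,"spin":0.138},
    {"dx":0,"dy":0,"dz":0,"spin":0.138},
    {"dx":0,"dy":0,"dz":0,"spin":0.138},
    {"dx":0,"dy":0,"dz":0,"spin":0.138},
    {"dx":0,"dy":0,"dz":0,"spin":0.138},
    {"dx":0,"dy":0,"dz":0,"spin":0.138},
    {"dx":0,"dy":0,"dz":0,"spin":0.138},
  ],
)

```text
time: 48.05
ee_pos: [0.5661, 0.3302, 0.3073]
eef_rot: [0.708, 0.706, -0.0, -0.0]
ft_force: [-0.5, -0.0, -1.7]
width: 0.0215
grip_force: 30.0
```

move_arm(
  steps=[
    {"dx":-4.87,"dy":0.13,"dz":0,"spin":0},
    {"dx":-4.87,"dy":0.13,"dz":0,"spin":0},
    {"dx":-4.87,"dy":0.13,"dz":0,"spin":0},
    {"dx":-4.87,"dy":0.13,"dz":0,"spin":0},
    {"dx":-4.87,"dy":0.13,"dz":0,"spin":0},
    {"dx":-4.87,"dy":0.13,"dz":0,"spin":0},
    {"dx":0,"dy":0,"dz":0,"spin":0},
    {"dx":0,"dy":0,"dz":0,"spin":0},
    {"dx":0,"dy":0,"dz":0,"spin":0},
    {"dx":0,"dy":0,"dz":0,"spin":0},
  ],
)

```text
time: 49.05
ee_pos: [0.5751, 0.0398, 0.3075]
eef_rot: [0.705, 0.709, -0.0, -0.0]
ft_force: [0.1, -0.2, -1.0]
width: 0.0217
grip_force: 30.0
```

```bash
python3 -c "
from h import *
to(.574,.038,.0105,0)
c=imaging.camera('side'); cv2.imwrite('pics/s6.png',cv2.resize(c['img'][130:290,210:370,::-1],None,fx=5,fy=3.75))
"
```

```text
psi 0.4 q7 0.01 tilt(z) [-0.  0. -1.] tip 0.1253 dx -0.18 dy -0.12 dz 11.48 spin 0.007
```

View pics/s6.png

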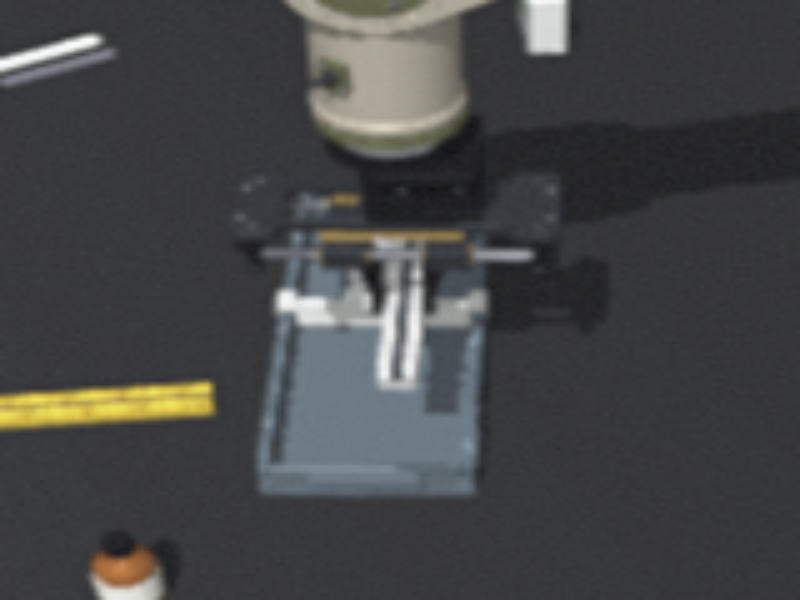

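move_arm(
  steps=[
    {"dx":-0.18,"dy":-0.12,"dz":4,"spin":0},
    {"dx":0,"dy":0,"dz":3,"spin":0},
    {"dx":0,"dy":0,"dz":0,"spin":0},
    {"dx":0,"dy":0,"dz":0,"spin":0},
    {"dx":0,"dy":0,"dz":1.5,"spin":0},
    {"dx":0,"dy":0,"dz":1.5,"spin":0},
    {"dx":0,"dy":0,"dz":1,"spin":0},
    {"dx":0,"dy":0,"dz":0.5,"spin":0},
    {"dx":0,"dy":0,"dz":0,"spin":0},
    {"dx":0,"dy":0,"dz":0,"spin":0},
    {"dx":0,"dy":0,"dz":0,"spin":0},
  ],
)

```text
time: 50.2
ee_pos: [0.5741, 0.0363, 0.1928]
eef_rot: [0.706, 0.709, 0.0, 0.0]
ft_force: [0.8, 0.0, -0.7]
width: 0.0216
grip_force: 30.0
```

move_arm(
  steps=[
    {"dx":0,"dy":0,"dz":0,"spin":0},
    {"dx":0,"dy":0,"dz":0,"spin":0},
    {"dx":0,"dy":0,"dz":0,"spin":0},
    {"dx":0,"dy":0,"dz":-3,"spin":0},
    {"dx":0,"dy":0,"dz":-4,"spin":0},
    {"dx":0,"dy":0,"dz":-4,"spin":0},
    {"dx":0,"dy":0,"dz":0,"spin":0},
    {"dx":0,"dy":0,"dz":0,"spin":0},
  ],
  claw=3.2,
)

```text
time: 51.0
ee_pos: [0.5742, 0.0364, 0.3035]
eef_rot: [0.706, 0.709, 0.001, 0.0]
ft_force: [0.6, -0.3, -1.2]
width: 0.0319
grip_force: 0.0
```

```bash
python3 -c "
from h import *
c=imaging.camera('top')
for b in blobs(c,(185,185,290,290),.014): print(*b)
to(.549,.4133,.0045,84)"
```

```text
[210. 233.] 548.8 412.9 174.0 177 26
psi 0.2 q7 0.02 tilt(z) [-0.  0. -1.] tip 0.1201 dx 37.70 dy -2.32 dz 11.56 spin -1.462
```

move_arm(
  steps=[
    {"dx":4.71,"dy":-0.29,"dz":0,"spin":0},
    {"dx":4.71,"dy":-0.29,"dz":0,"spin":0},
    {"dx":4.71,"dy":-0.29,"dz":0,"spin":0},
    {"dx":4.71,"dy":-0.29,"dz":0,"spin":0},
    {"dx":4.71,"dy":-0.29,"dz":0,"spin":0},
    {"dx":4.71,"dy":-0.29,"dz":0,"spin":0},
    {"dx":4.71,"dy":-0.29,"dz":0,"spin":0},
    {"dx":4.71,"dy":-0.29,"dz":0,"spin":0},
  ],
  claw=5.5,
)

```text
time: 51.85
ee_pos: [0.5485, 0.4147, 0.3007]
eef_rot: [0.706, 0.709, -0.001, -0.0]
ft_force: [0.6, 0.0, 0.3]
width: 0.0549
grip_force: 0.0
```

move_arm(
  steps=[
    {"dx":0,"dy":0,"dz":0,"spin":-0.1462},
    {"dx":0,"dy":0,"dz":0,"spin":-0.1462},
    {"dx":0,"dy":0,"dz":1,"spin":-0.1462},
    {"dx":0,"dy":0,"dz":1,"spin":-0.1462},
    {"dx":0,"dy":0,"dz":1,"spin":-0.1462},
    {"dx":0,"dy":0,"dz":1,"spin":-0.1462},
    {"dx":0,"dy":0,"dz":1,"spin":-0.1462},
    {"dx":0,"dy":0,"dz":1,"spin":-0.1462},
    {"dx":0,"dy":0,"dz":0,"spin":-0.1462},
    {"dx":0,"dy":0,"dz":0,"spin":-0.1462},
    {"dx":0,"dy":0,"dz":0,"spin":0},
    {"dx":0,"dy":0,"dz":0,"spin":0},
  ],
)

```text
time: 53.05
ee_pos: [0.5491, 0.4127, 0.2415]
eef_rot: [0.055, 0.999, -0.0, -0.001]
ft_force: [0.8, -0.9, -0.2]
width: 0.055
grip_force: 0.0
```

```bash
python3 -c "
from h import *
c=imaging.camera('side')
for b in blobs(c,(240,295,345,360),.014): print(*b)
to(.549,.4138,.0045,84)"
```

```text
[314. 340.] 494.0 425.4 173.9 66 29
psi 83.8 q7 0.80 tilt(z) [-0.001 -0.001 -1.   ] tip 0.0596 dx 0.02 dy 0.10 dz 5.51 spin -0.004
```

move_arm(
  steps=[
    {"dx":0.02,"dy":0.1,"dz":3,"spin":0},
    {"dx":0,"dy":0,"dz":2.4,"spin":0},
    {"dx":0,"dy":0,"dz":0,"spin":0},
    {"dx":0,"dy":0,"dz":0,"spin":0},
  ],
)

```text
time: 53.5
ee_pos: [0.5491, 0.4141, 0.1889]
eef_rot: [0.053, 0.999, -0.0, -0.0]
ft_force: [0.9, 0.2, 0.8]
width: 0.0549
grip_force: 0.0
```

move_arm(
  steps=[
    {"dx":0,"dy":0,"dz":0,"spin":0},
    {"dx":0,"dy":0,"dz":0,"spin":0},
    {"dx":0,"dy":0,"dz":0,"spin":0},
    {"dx":0,"dy":0,"dz":0,"spin":0},
    {"dx":0,"dy":0,"dz":0,"spin":0},
    {"dx":0,"dy":0,"dz":0,"spin":0},
    {"dx":0,"dy":0,"dz":0,"spin":0},
  ],
  claw=0,
  squeeze=30,
)

```text
time: 54.2
ee_pos: [0.5492, 0.4141, 0.189]
eef_rot: [0.052, 0.999, 0.0, 0.0]
ft_force: [-1.0, -0.2, 2.5]
width: 0.0214
grip_force: 30.0
```

move_arm(
  steps=[
    {"dx":0,"dy":0,"dz":-4,"spin":0},
    {"dx":0,"dy":0,"dz":-4,"spin":0.1462},
    {"dx":0,"dy":0,"dz":-4,"spin":0.1462},
    {"dx":0,"dy":0,"dz":0,"spin":0.1462},
    {"dx":0,"dy":0,"dz":0,"spin":0.1462},
    {"dx":0,"dy":0,"dz":0,"spin":0.1462},
    {"dx":0,"dy":0,"dz":0,"spin":0.1462},
    {"dx":0,"dy":0,"dz":0,"spin":0.1462},
    {"dx":0,"dy":0,"dz":0,"spin":0.1462},
    {"dx":0,"dy":0,"dz":0,"spin":0.1462},
    {"dx":0,"dy":0,"dz":0,"spin":0.1462},
  ],
)

```text
time: 55.3
ee_pos: [0.549, 0.414, 0.3083]
eef_rot: [0.708, 0.706, -0.0, -0.0]
ft_force: [0.1, 0.4, -1.7]
width: 0.0216
grip_force: 30.0
```

move_arm(
  steps=[
    {"dx":-4.7,"dy":0.94,"dz":0,"spin":0},
    {"dx":-4.7,"dy":0.94,"dz":0,"spin":0},
    {"dx":-4.7,"dy":0.94,"dz":0,"spin":0},
    {"dx":-4.7,"dy":0.94,"dz":0,"spin":0},
    {"dx":-4.7,"dy":0.94,"dz":0,"spin":0},
    {"dx":-4.7,"dy":0.94,"dz":0,"spin":0},
    {"dx":-4.7,"dy":0.94,"dz":0,"spin":0},
    {"dx":-4.7,"dy":0.94,"dz":0,"spin":0},
    {"dx":0,"dy":0,"dz":0,"spin":0},
    {"dx":0,"dy":0,"dz":0,"spin":0},
    {"dx":0,"dy":0,"dz":0,"spin":0},
    {"dx":0,"dy":0,"dz":0,"spin":0},
  ],
)

```text
time: 56.5
ee_pos: [0.6257, 0.0401, 0.3085]
eef_rot: [0.705, 0.709, 0.0, -0.0]
ft_force: [-0.2, 1.1, -0.6]
width: 0.0213
grip_force: 30.0
```

```bash
python3 -c "
from h import *
to(.624,.038,.011,0)
c=imaging.camera('side'); cv2.imwrite('pics/s7.png',cv2.resize(c['img'][130:290,210:370,::-1],None,fx=5,fy=3.75))
"
```

```text
psi 0.4 q7 0.04 tilt(z) [-0.     0.001 -1.   ] tip 0.1263 dx -0.20 dy -0.17 dz 11.53 spin 0.006
```

View pics/s7.png

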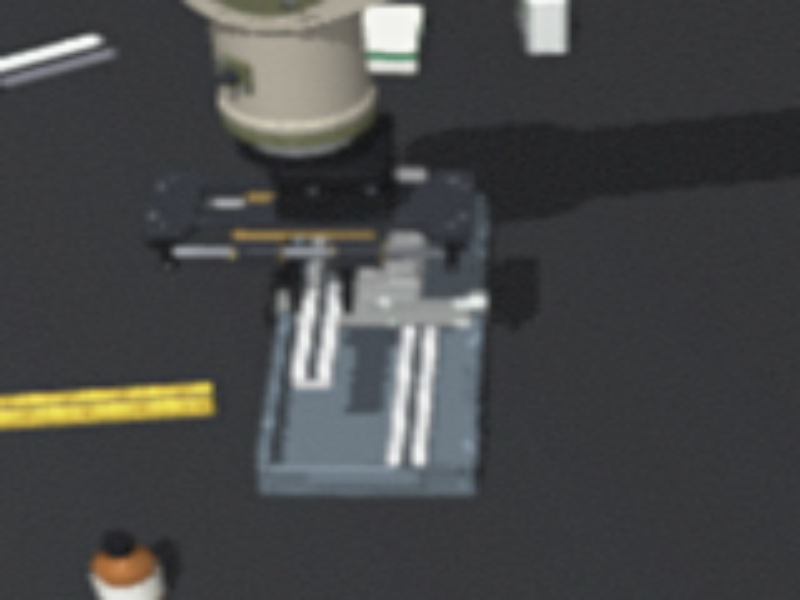

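Rail 1 lies flat in the long bay and rail 2 hangs above its place. Lower it, release, and back off for a final look.

move_arm(
  steps=[
    {"dx":-0.2,"dy":-0.15,"dz":4,"spin":0},
    {"dx":0,"dy":0,"dz":3,"spin":0},
    {"dx":0,"dy":0,"dz":0,"spin":0},
    {"dx":0,"dy":0,"dz":0,"spin":0},
    {"dx":0,"dy":0,"dz":1.5,"spin":0},
    {"dx":0,"dy":0,"dz":1.5,"spin":0},
    {"dx":0,"dy":0,"dz":1,"spin":0},
    {"dx":0,"dy":0,"dz":0.4,"spin":0},
    {"dx":0,"dy":0,"dz":0,"spin":0},
    {"dx":0,"dy":0,"dz":0,"spin":0},
    {"dx":0,"dy":0,"dz":0,"spin":0},
  ],
)

```text
time: 57.65
ee_pos: [0.6246, 0.0362, 0.1952]
eef_rot: [0.706, 0.709, 0.0, 0.0]
ft_force: [-0.2, 0.7, -1.8]
width: 0.0217
grip_force: 30.0
```

move_arm(
  steps=[
    {"dx":0,"dy":0,"dz":0,"spin":0},
    {"dx":0,"dy":0,"dz":0,"spin":0},
    {"dx":0,"dy":0,"dz":0,"spin":0},
    {"dx":0,"dy":0,"dz":-3,"spin":0},
    {"dx":0,"dy":0,"dz":-4,"spin":0},
    {"dx":0,"dy":0,"dz":-4,"spin":0},
    {"dx":0,"dy":0,"dz":-4,"spin":0},
    {"dx":4.9,"dy":0,"dz":0,"spin":0},
    {"dx":4.9,"dy":0,"dz":0,"spin":0},
    {"dx":4.9,"dy":0,"dz":0,"spin":0},
    {"dx":4.9,"dy":0,"dz":0,"spin":0},
    {"dx":4.9,"dy":0,"dz":0,"spin":0},
  ],
  claw=3.2,
)

```text
time: 58.85
ee_pos: [0.6231, 0.2832, 0.3451]
eef_rot: [0.706, 0.708, 0.0, -0.0]
ft_force: [1.2, 0.6, 0.4]
width: 0.0321
grip_force: 0.0
```

move_arm(
  steps=[
    {"dx":4.9,"dy":-1,"dz":0,"spin":0},
    {"dx":4.9,"dy":-1,"dz":0,"spin":0},
    {"dx":4.9,"dy":-1,"dz":0,"spin":0},
    {"dx":4.9,"dy":-1,"dz":0,"spin":0},
    {"dx":0,"dy":0,"dz":0,"spin":0},
    {"dx":0,"dy":0,"dz":0,"spin":0},
    {"dx":0,"dy":0,"dz":0,"spin":0},
  ],
)

```text
time: 59.55
ee_pos: [0.5833, 0.4759, 0.3448]
eef_rot: [0.706, 0.708, -0.0, 0.0]
ft_force: [-0.1, 0.1, -0.3]
width: 0.0319
grip_force: 0.0
```

```bash
python3 -c "
from h import *
a=imaging.camera('top')['img'][175:250,295:445,::-1]
b=imaging.camera('side')['img'][170:270,245:325,::-1]
a=cv2.resize(a,(800,400),interpolation=3)[:,:]
a=cv2.resize(a,(460,230)); b=cv2.resize(b,(340,425),interpolation=3)
o=np.zeros((425,800,3),np.uint8); o[:230,:460]=a; o[:,460:]=b
cv2.imwrite('pics/f.png',o)"
```

View pics/f.png

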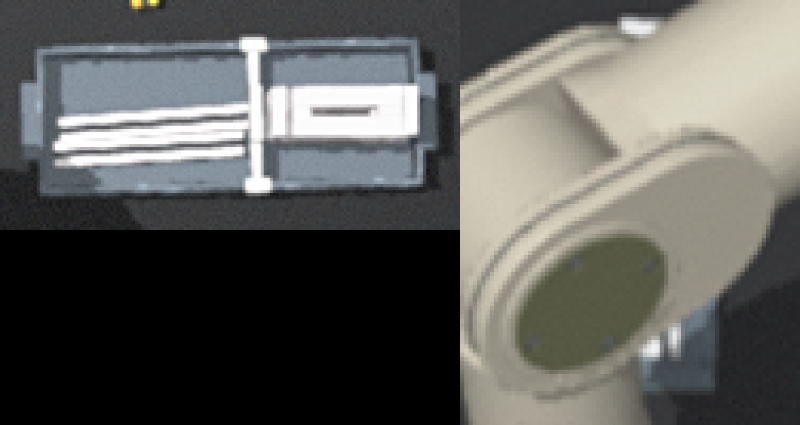

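The top view shows the pile tidy in the right-hand bay. The two rails lie together in the long bay, and one seems to have been knocked against the other. I'll move the arm clear and check that they are flat.

move_arm(
  steps=[
    {"dx":1.2,"dy":-4.2,"dz":0,"spin":0},
    {"dx":1.2,"dy":-4.2,"dz":0,"spin":0},
    {"dx":1.2,"dy":-4.2,"dz":0,"spin":0},
    {"dx":1.2,"dy":-4.2,"dz":0,"spin":0},
    {"dx":1.2,"dy":-4.2,"dz":0,"spin":0},
    {"dx":1.2,"dy":-4.2,"dz":0,"spin":0},
    {"dx":1.2,"dy":-4.2,"dz":0,"spin":0},
    {"dx":0,"dy":0,"dz":0,"spin":0},
    {"dx":0,"dy":0,"dz":0,"spin":0},
    {"dx":0,"dy":0,"dz":0,"spin":0},
  ],
)

```text
time: 60.65
ee_pos: [0.2901, 0.5589, 0.3451]
eef_rot: [0.707, 0.708, 0.0, 0.0]
ft_force: [0.7, 0.0, -0.1]
width: 0.0319
grip_force: 0.0
```

```bash
python3 -c "
from h import *
c=imaging.camera('top');d=imaging.camera('side')
a=c['img'][180:245,300:440,::-1];b=d['img'][175:270,250:325,::-1]
o=np.zeros((560,800,3),np.uint8); o[:186,:400]=cv2.resize(a,(400,186),interpolation=2); o[:507,400:]=cv2.resize(b,(400,507),interpolation=2)
o[190:480,:400]=cv2.resize(c['img'][190:235,305:380,::-1],(400,290),interpolation=2)
cv2.imwrite('pics/g.png',o)
for dv in range(1):
  print('divider', proj(c,[(.6,-.061,.046)]))
"
```

```text
divider [[377.88528515 211.88235682]]
```

View pics/g.png

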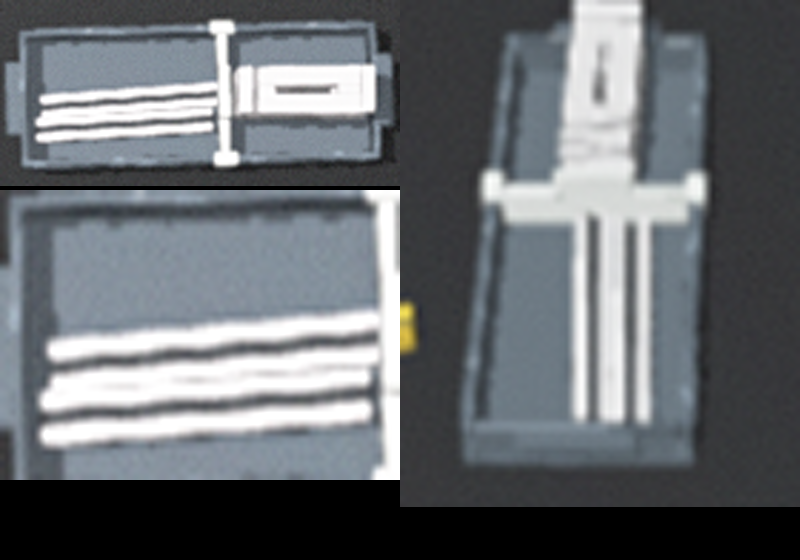

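The rails lie flat and flush side by side, together about 45 mm wide as two 22 mm rails should be. The divider is where I left it and the pile is level, so I'm handing in.

```bash
python3 -c "
from bench import job
print(job.close_job())"
```

```text
the job is handed in; nothing more can be done
None
```

I handed the job in at about 61 s, with no verdict returned: the divider is about 23 mm off the tray's middle, both rails lie flat in the long bay, and all six clamps form one level, alternating pile in the other bay.

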